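Book in a ring gear and pack its pinions

TASK

Book in this gear set: turn the free-spinning ring gear on the blue stand by its rim until its code label, hidden down in the stand, stands right at the top and the wheel is still; then pick up the orange scanner, hold it steady for a good second square in front of the label with its window facing the label about 8 cm away, and set the scanner back upright on the middle of its black pad. Pack every loose pinion in the clear tray, one to a pocket, standing flat with its narrow spigot up. Leave the label at the top, do not tip the scanner over, and do not disturb the oil bottle, the carton or the roll of tape.

Things in the scene. Friction and masses are not known exactly. Their poses are not given: they have to be found in the camera images.
- stand: Fixed blue stand carrying the ring gear on a level axle. Origin: centre of its underside; x runs along the axle to the far side (the label's side), y level in the wheel's plane, z up. Base 100 x 200 x 12 mm; two upright cheek plates 8 mm thick, 200 mm wide, at x = +-27 mm, 170 mm high, hide the lower wheel; its top 65 mm stands free above them.
- axle (a point): Centre of the ring gear on its axle, 125 mm above the table; axes as the stand's. The gear is a steel disc 220 mm across and 22 mm thick (11 mm either side of this point along x), 0.9 kg, with smooth rim and outer flanks; its top is 235 mm above the table.
- ringgear (a joint): Turn of the ring gear about the stand's x axis, in rad, without stops; 0 (or any whole turn) has the label at the top, and a growing angle carries the top of the rim towards the stand's -y. Turns freely with slight friction (0.02 N m), balanced: it stays where it is left. Its rim can be pinched across its thickness from above and carried along an arc.
- label (a point): Centre of the code label on the wheel's far flank (the stand's +x side), 92 mm from the axle and 11 mm from the wheel's mid-plane: a white plate with black bars on a yellow patch 26 mm wide that wraps over the rim. Turns with the wheel: its z axis points outward from the axle (straight up when at the top), its x axis out of the flank, as the stand's x.
- scanner: Loose orange hand scanner, a block 90 x 44 x 72 mm (x, y, z), 0.24 kg, to be gripped from above across its 44 mm width. Origin: centre of its underside; its window is on the -x end, z is up. At the start it stands on its pad.
- window (a point): Centre of the scanner's dark window, on its -x end, 45 mm from its middle and 50 mm above its underside. It looks along the scanner's -x.
- beam (a point): The scanner's point of focus, 80 mm straight out in front of the window (125 mm from the scanner's middle along its -x, 50 mm above its underside). Bring this point to the label.
- pad: Fixed black charging pad 115 x 70 mm, 6 mm thick, long side along its x. Origin: centre of its underside; the scanner stands on its top.
- tray: Fixed clear blister tray 172 x 172 mm, walls 18 mm high and 4 mm thick, floor 4 mm thick, with four pockets of about 80 x 80 mm. Origin: centre of its underside.
- pocket0 (a point): Middle of the floor of tray pocket 0, 4 mm above the table.
- pocket1 (a point): Middle of the floor of tray pocket 1, 4 mm above the table.
- pocket2 (a point): Middle of the floor of tray pocket 2, 4 mm above the table.
- pocket3 (a point): Middle of the floor of tray pocket 3, 4 mm above the table.
- pinion0: Loose steel bevel pinion, 0.35 kg, 55 mm high: a toothed cone 58 mm across at the foot and 42 mm across at its top, 22 mm up, then a smooth spigot 34 mm across from 22 to 55 mm, by which to grip it. Origin: centre of its underside; z is up. Two to four of the pinions are present.
- pinion1: Loose steel bevel pinion, 0.35 kg, 55 mm high: a toothed cone 58 mm across at the foot and 42 mm across at its top, 22 mm up, then a smooth spigot 34 mm across from 22 to 55 mm, by which to grip it. Origin: centre of its underside; z is up. Two to four of the pinions are present.
- pinion2: Loose steel bevel pinion, 0.35 kg, 55 mm high: a toothed cone 58 mm across at the foot and 42 mm across at its top, 22 mm up, then a smooth spigot 34 mm across from 22 to 55 mm, by which to grip it. Origin: centre of its underside; z is up. Two to four of the pinions are present.
- pinion3: Loose steel bevel pinion, 0.35 kg, 55 mm high: a toothed cone 58 mm across at the foot and 42 mm across at its top, 22 mm up, then a smooth spigot 34 mm across from 22 to 55 mm, by which to grip it. Origin: centre of its underside; z is up. Two to four of the pinions are present.
- oil: Bystander: green oil bottle with a red cap, 52 mm across, 120 mm high; origin at the centre of its underside.
- carton: Bystander: small cardboard carton, 100 x 80 x 60 mm; origin at the centre of its underside.
- tape: Bystander: roll of brown tape lying flat, 90 mm across, 25 mm high; origin at the centre of its underside.

How it is judged:
By the outcome, as a careful person would: the job done as asked, in the order asked, and still so for the second after the job is handed in, with the robot touching nothing.
Of pinion0, pinion1, pinion2, pinion3 only 2 to 4 are there at a start; the rules pass over those that are not, and their reading is None.
At some moment in a run one of pinion0, pinion1, pinion2, pinion3 may be knocked a few centimetres aside while the robot is not near it.
It also fails if it takes over 210 s, if anything falls off the work surface, if the arm or the gripper's body presses on something with over 40 N, if the wrist force passes 120 N, or if a joint passes its speed limit or range.

ROBOT

A 6-joint arm with a two-finger parallel gripper is mounted at the origin on the work surface. World frame = base frame: x ahead of the robot, y to its left, z up, the work surface at z = 0. Lengths are in m, angles in rad, forces in N, time in s.
With the tool pointing down it reaches from about 0.3 to 0.85 m from the base axis. Payload 4.2 kg.
Tool frame: the origin (TCP) lies on the front face of the gripper's body, between the roots of the fingers; the fingertips stand 78 mm ahead of it and the grasp point (between the pads) lies 60 mm ahead of it; z points along the fingers, y is the direction in which the jaws open and shut (so a half turn about z gives the same grasp; the last joint's range is limited). The gripper opens to 91 mm and grips with 3 to 60 N. Pads are 32 mm wide; open, the fingers measure 118 mm over their backs; the gripper's body (76 mm by 178 mm) begins 60 mm behind the grasp point.
Start: joints at [-1.206, 0.32, 1.565, -0, 1.257, -0.02], TCP at [0.216, -0.533, 0.292] pointing down, gripper open.
Joint ranges: [-3.11, 3.11], [-0.84, 2.01], [0.21, 2.61], [-1.34, 4.49], [0.05, 2.63], [-2.56, 2.56]. Speed limits (rad/s): [2.57, 2.57, 3.14, 3.14, 3.14, 3.14].

INTERFACE

Orientations are given as [roll, pitch, yaw] about the fixed x, y, z axes, in that order (R = Rz(yaw) Ry(pitch) Rx(roll)).
In Python, from cell import ctrl gives the robot as it stands. The module is installed in compiled form; this text tells all that it offers.
- The arm moves only by the tool play_rows, never from a script. Its argument "commands" is a list of rows, each a list of 4 numbers: the shift along the tool's x, y, z in cm, then the turn about the tool's z in degrees. In form: [[dx, dy, dz, spin], ...]. A call has 1 to 12 rows; each row shifts and turns the commanded pose from where the row before left it, along the tool's axes as they then stand; what a row does not reach is not made up. A row lasts 1/12 s, in which the tool goes at most 41.7 mm and 7.16 degrees, less where a joint would pass 70% of its speed; a pose out of reach is approached as far as the arm can. A call with a gripper value outside its range is refused whole. "jaw" is the closure in counts, from 0 (fully open) to 255 (shut), set as the call begins (left out, the last holds). The fingers move at their own pace and stop on an object; "grip_force" is the grip in N (left out, the last holds). Time passes only in rows, so rows that do not move let the fingers close. It gives the time, the measured TCP pose, the force and the opening at its end, in the units of the state.
- ctrl.get_obs(): the state, without advancing time (a new reading comes with each control period).
- ctrl.grab_frame(name): name is "scene" or "top" or "wrist"; returns the picture (384x512x3 uint8, red, green, blue); there is no depth.
- ctrl.camera_info(name): a dict with "camera_matrix" (3x3 intrinsics, pixels), "rvec" (rotation vector, rad) and "tvec" (3), from world to camera coordinates, as OpenCV has them. Camera axes: x right, y down, z forward; pixel columns grow to the right and rows downward; lengths in m; the calibration is good to about 2 mm. A picture is of the moment at which its call begins: read the wrist's pose just before it. camera_info takes no time and is no camera call; for the wrist camera it gives the pose at the moment of the call.
- ctrl.hand_in(): hands the job in, once; it reports no verdict.
The state is a dict: "time_s": time; "joint_pos": joint angles; "joint_vel": joint speeds; "effort": joint torques, N m; "tool_pos": TCP position; "tcp_rot": TCP orientation; "force": force on the tool from outside, world axes, zero at the start; "ft_torque": the same for the moment, N m; "finger_gap": finger opening in m.
Only numpy, scipy, OpenCV 4.12 (cv2) and the standard library are available. Lean on these libraries where they do the work, as an engineer would, in place of code of your own. Each camera call takes 0.05 s, during which the arm holds its last target.

## Working session

There is one attempt and no reset: what is moved stays moved. The work goes in short steps, Python scripts to look and compute and a tool call to move; the robot and the scene stay as the last step left them, time stands still between calls to the robot, and variables do not carry over. Pictures are saved under pics/ and viewed, and the job is handed in when it is done.

Besides the shell and the picture viewer there is one more tool, called after "Emit:" by a JSON object that holds its "api" and its "payload". play_rows: Moves the arm, as the interface text tells. Its arguments: {"type":"object","properties":{"commands":{"type":"array","items":{"type":"array","items":{"type":"number"}}},"jaw":{"type":"number"},"grip_force":{"type":"number"}},"required":["commands"]}

```bash
ls; mkdir -p pics; python3 - <<'E'
from cell import ctrl
import cv2
o=ctrl.get_obs()
for k,v in o.items(): print(k,v)
for n in ["scene","top","wrist"]:
    f=ctrl.grab_frame(n); cv2.imwrite(f"pics/{n}0.png",f[:,:,::-1])
    print(n,ctrl.camera_info(n))
E
```

```text
pics
time_s 0.0
joint_pos [-1.20600329e+00  3.20317454e-01  1.56568587e+00  3.59504861e-05
  1.25739837e+00 -1.99845213e-02]
joint_vel [ 1.46845700e-03  4.84805587e-05  4.05666545e-04  1.63379618e-03
 -8.12206082e-04  8.93369883e-04]
effort [-4.60581814e-04 -4.12464559e+01 -2.31976086e+01  7.27878464e-02
  4.57396335e-02 -1.48074710e-04]
tool_pos [ 0.21571359 -0.53260587  0.29140283]
tcp_rot [-3.13978465e+00 -7.03229220e-05  3.84766381e-01]
force [0.20899151 0.13844702 0.13862633]
ft_torque [ 0.09124839 -0.0043326  -0.01173904]
finger_gap 0.09084832511737294
scene {'camera_matrix': array([[350.26265545,   0.        , 254.89351274],
       [  0.        , 350.26265545, 187.64952562],
       [  0.        ,   0.        ,   1.        ]]), 'rvec': array([ 1.43415322,  2.13149253, -0.86561384]), 'tvec': array([ 0.27230739, -0.24632071,  1.76482854])}
top {'camera_matrix': array([[455.45404929,   0.        , 263.72736391],
       [  0.        , 455.45404929, 196.08477875],
       [  0.        ,   0.        ,   1.        ]]), 'rvec': array([ 2.15762577, -2.11711795,  0.13578396]), 'tvec': array([-0.06267777,  0.57758134,  1.43797364])}
wrist {'camera_matrix': array([[286.29515426,   0.        , 255.30055526],
       [  0.        , 286.29515426, 191.62874776],
       [  0.        ,   0.        ,   1.        ]]), 'rvec': array([-2.42599429,  1.63401371,  0.20843355]), 'tvec': array([-0.57415976, -0.02902533,  0.39064373])}
```

View pics/scene0.png

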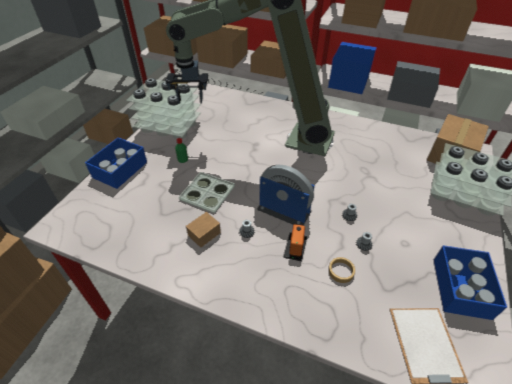

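View pics/top0.png

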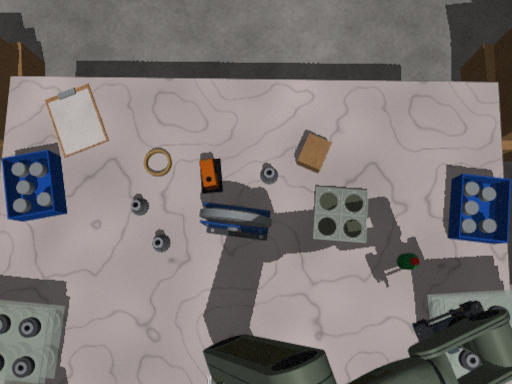

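View pics/wrist0.png

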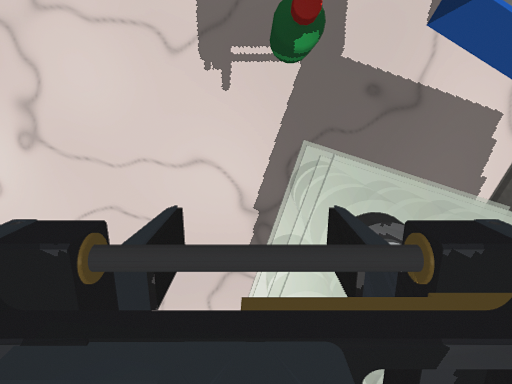

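```bash
cat > h.py <<'E'
import numpy as np, cv2
from cell import ctrl
def ray(ci,u,v):
    R,_=cv2.Rodrigues(ci['rvec']); t=ci['tvec']; K=ci['camera_matrix']
    d=R.T@np.linalg.inv(K)@np.array([u,v,1.]); c=-R.T@t
    return c,d
def p2w(ci,u,v,z):
    c,d=ray(ci,u,v); return c+d*(z-c[2])/d[2]
def w2p(ci,P):
    return cv2.projectPoints(np.array(P,float).reshape(-1,3),ci['rvec'],ci['tvec'],ci['camera_matrix'],None)[0].reshape(-1,2)
def crop(n,img,x0,y0,x1,y1,s):
    cv2.imwrite(n,cv2.resize(img[y0:y1,x0:x1,::-1],None,fx=s,fy=s,interpolation=cv2.INTER_CUBIC))
E
python3 - <<'E'
from h import *
im=cv2.imread('pics/top0.png')[:,:,::-1]
crop('pics/t0a.png',im,120,120,280,260,5)
crop('pics/t0b.png',im,260,120,430,290,3.5)
im=cv2.imread('pics/scene0.png')[:,:,::-1]
crop('pics/s0a.png',im,170,140,390,300,3.6)
for n in ['top','scene']:
    ci=ctrl.camera_info(n); R,_=cv2.Rodrigues(ci['rvec']); print(n,-R.T@ci['tvec'])
E
```

```text
top [ 0.36478906 -0.08092449  1.50521662]
scene [1.41294799 0.27026404 1.08626898]
```

View pics/t0a.png

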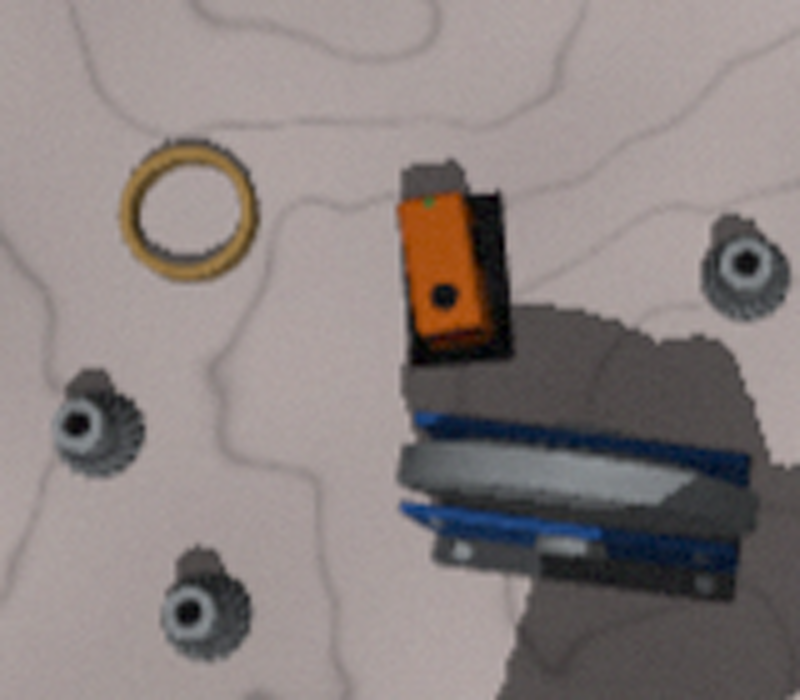

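View pics/t0b.png

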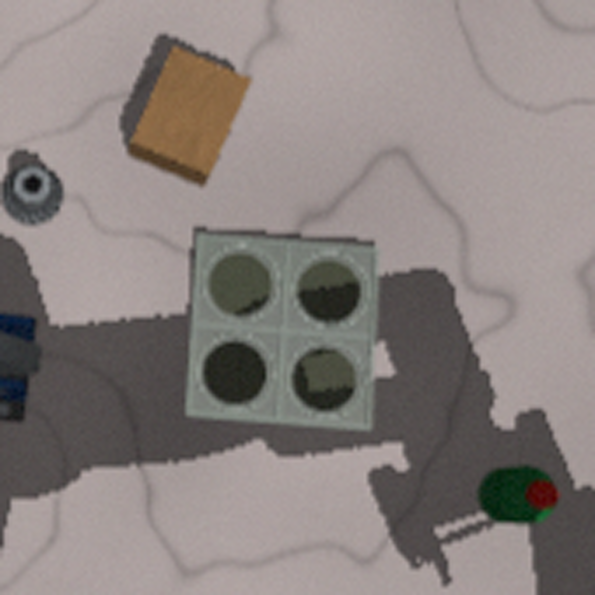

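View pics/s0a.png

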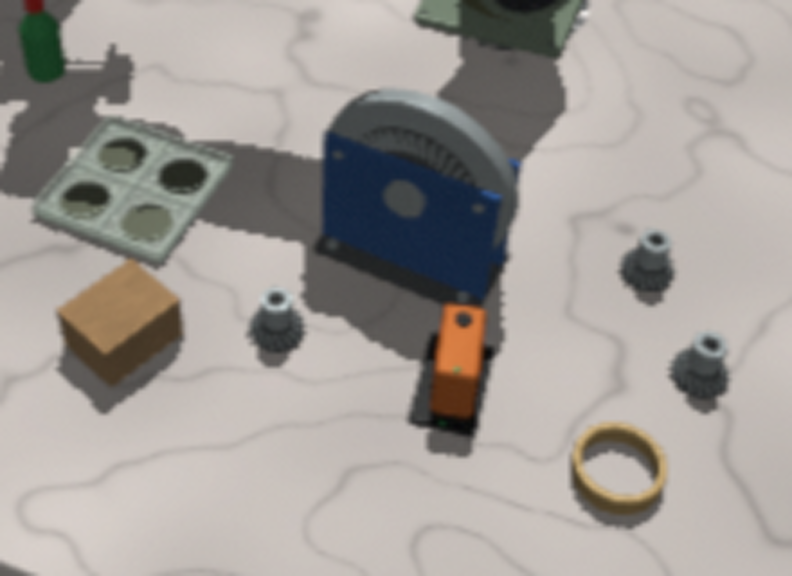

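```bash
cat > m.py <<'E'
from h import *
T=ctrl.camera_info('top'); S=ctrl.camera_info('scene')
def a(x,y): return 120+(x+.5)/5-.5,120+(y+.5)/5-.5
def b(x,y): return 260+(x+.5)/3.5-.5,120+(y+.5)/3.5-.5
def s(x,y): return 170+(x+.5)/3.6-.5,140+(y+.5)/3.6-.5
def P(n,uv,z,ci=T): print(n,np.round(p2w(ci,*uv,z),4))
if __name__=='__main__':
    for n,p in [('A',(80,424)),('B',(189,613)),('C',(746,263))]: P('pin top '+n,a(*p),.055)
    for n,p in [('A',(710,345)),('B',(657,240)),('C',(277,298))]: P('pin top S '+n,s(*p),.055,S)
    P('farL',a(415,412),.17);P('farR',a(750,455),.17);P('farL S',s(500,197),.17,S);P('farR S',s(323,133),.17,S)
    P('nearL',a(401,506),.17);P('nearR',a(740,545),.17)
    for p in [(398,205),(462,192),(492,330),(424,338)]: P('scanner',a(*p),.078)
    for p in [(485,310),(443,304),(432,378),(478,384)]: P('scanner S',s(*p),.078,S)
    for p in [(500,193),(513,357),(410,364)]: P('pad',a(*p),.006)
    for p in [(195,229),(375,243),(371,430),(187,415)]: P('tray',b(*p),.018)
    for p in [(107,118),(232,157),(163,265),(35,212)]: P('tray S',s(*p),.018,S)
    P('oil',b(541,494),.12); P('tape',a(190,210),.025)
    for p in [(172,43),(250,75),(206,170),(131,140)]: P('carton',b(*p),.06)
E
python3 m.py
```

```text
pin top A [0.5423 0.3607 0.055 ]
pin top B [0.4223 0.2836 0.055 ]
pin top C [ 0.6553 -0.0669  0.055 ]
pin top S A [0.5447 0.3661 0.055 ]
pin top S B [0.4234 0.2889 0.055 ]
pin top S C [ 0.6548 -0.0632  0.055 ]
farL [0.539  0.1266 0.17  ]
farR [ 0.5169 -0.0725  0.17  ]
farL S [0.5362 0.1301 0.17  ]
farR S [ 0.5174 -0.0675  0.17  ]
nearL [0.483  0.1326 0.17  ]
nearR [ 0.4638 -0.0676  0.17  ]
scanner [0.6848 0.1571 0.078 ]
scanner [0.694  0.1163 0.078 ]
scanner [0.6045 0.0938 0.078 ]
scanner [0.5986 0.137  0.078 ]
scanner S [0.6062 0.1452 0.078 ]
scanner S [0.6149 0.1035 0.078 ]
scanner S [0.7058 0.1213 0.078 ]
scanner S [0.6957 0.1645 0.078 ]
pad [0.7104 0.1005 0.006 ]
pad [0.5986 0.088  0.006 ]
pad [0.5926 0.1567 0.006 ]
tray [ 0.6219 -0.2212  0.018 ]
tray [ 0.6115 -0.3904  0.018 ]
tray [ 0.436  -0.3845  0.018 ]
tray [ 0.4466 -0.2144  0.018 ]
tray S [ 0.4455 -0.3807  0.018 ]
tray S [ 0.4491 -0.2094  0.018 ]
tray S [ 0.6325 -0.21    0.018 ]
tray S [ 0.6168 -0.3817  0.018 ]
oil [ 0.3794 -0.5079  0.12  ]
tape [0.691  0.3049 0.025 ]
carton [ 0.7905 -0.1951  0.06  ]
carton [ 0.7609 -0.2678  0.06  ]
carton [ 0.6701 -0.2272  0.06  ]
carton [ 0.6972 -0.1578  0.06  ]
```

```bash
cat > plan.py <<'E'
from h import *
import json,math
def plan(x,y,z,yaw,n=None,start=None,q=True):
    o=ctrl.get_obs()
    p=np.array(o['tool_pos']); r=o['tcp_rot']; w=r[2]
    if start is not None: p=np.array(start[:3],float); w=start[3]
    d=np.array([x,y,z])-p; dw=(yaw-w+math.pi)%(2*math.pi)-math.pi
    if n is None: n=max(1,math.ceil(max(np.linalg.norm(d)/.03,abs(dw)/math.radians(5.5))))
    rows=[];c=p.copy();cw=w
    for i in range(1,n+1):
        t=p+d*i/n; e=t-c
        X=np.array([math.cos(cw),math.sin(cw),0]);Y=np.array([math.sin(cw),-math.cos(cw),0])
        row=[round(100*e@X,2),round(100*e@Y,2),round(-100*e[2],2),round(-math.degrees(w+dw*i/n-cw),1)]
        c=c+row[0]/100*X+row[1]/100*Y-np.array([0,0,row[2]/100]);cw-=math.radians(row[3]); rows.append(row)
    for i in range(0,n,12): print(json.dumps(rows[i:i+12]))
    print('from',np.round(p,4),round(w,3),'n',n); return [*c,cw]
if __name__=='__main__':
    import sys
    v=[float(s) for s in sys.argv[1:5]]; plan(*v,n=int(sys.argv[5]) if len(sys.argv)>5 else None)
E
python3 plan.py .5034 .0957 .35 1.47
```

```text
[[2.09, -1.98, -0.24, -2.6], [2.19, -1.88, -0.25, -2.6], [2.26, -1.78, -0.24, -2.6], [2.34, -1.67, -0.24, -2.6], [2.42, -1.57, -0.25, -2.6], [2.48, -1.45, -0.24, -2.5], [2.55, -1.35, -0.24, -2.6], [2.6, -1.23, -0.25, -2.6], [2.66, -1.11, -0.24, -2.6], [2.71, -0.98, -0.24, -2.6], [2.74, -0.87, -0.25, -2.6], [2.79, -0.73, -0.24, -2.6]]
[[2.81, -0.62, -0.24, -2.6], [2.84, -0.48, -0.24, -2.6], [2.86, -0.35, -0.25, -2.6], [2.87, -0.23, -0.24, -2.6], [2.88, -0.09, -0.24, -2.5], [2.88, 0.03, -0.25, -2.6], [2.87, 0.17, -0.24, -2.6], [2.87, 0.29, -0.24, -2.6], [2.84, 0.42, -0.25, -2.6], [2.83, 0.55, -0.24, -2.6], [2.8, 0.68, -0.24, -2.6], [2.76, 0.81, -0.25, -2.6]]
from [ 0.2157 -0.5327  0.2916] 0.385 n 24
```

Emit:
{"api": "play_rows", "payload": {"commands": [[2.09,-1.98,-0.5,-2.6],[2.19,-1.88,-0.5,-2.6],[2.26,-1.78,-0.5,-2.6],[2.34,-1.67,-0.5,-2.6],[2.42,-1.57,-0.5,-2.6],[2.48,-1.45,-0.5,-2.6],[2.55,-1.35,-0.5,-2.6],[2.6,-1.23,-0.5,-2.6],[2.66,-1.11,-0.5,-2.6],[2.71,-0.98,-0.5,-2.6],[2.74,-0.87,-0.5,-2.6],[2.79,-0.73,-0.5,-2.6]], "jaw": 0}}

```text
time_s: 1.15
tool_pos: [0.3596, -0.2172, 0.3524]
tcp_rot: [-3.141, 0.0, 0.931]
force: [-1.0, 0.0, 0.2]
finger_gap: 0.0911
```

Emit:
{"api": "play_rows", "payload": {"commands": [[2.81,-0.62,0,-2.6],[2.84,-0.48,0,-2.6],[2.86,-0.35,0,-2.6],[2.87,-0.23,0,-2.6],[2.88,-0.09,0,-2.6],[2.88,0.03,0,-2.6],[2.87,0.17,0,-2.6],[2.87,0.29,0,-2.6],[2.84,0.42,0,-2.6],[2.83,0.55,0,-2.6],[2.8,0.68,0,-2.6],[2.76,0.81,0,-2.6]]}}

```text
time_s: 2.15
tool_pos: [0.5026, 0.0974, 0.352]
tcp_rot: [-3.141, 0.0, 1.476]
force: [-0.0, -1.0, -0.4]
finger_gap: 0.0915
```

```bash
python3 - <<'E'
from h import *
f=ctrl.grab_frame('wrist'); cv2.imwrite('pics/w1.png',f[:,:,::-1])
o=ctrl.get_obs(); print(o['time_s'],o['tool_pos'],o['tcp_rot'],o['force'])
E
python3 plan.py .5034 .0957 .35 1.47
```

```text
2.2 [0.50475352 0.10132429 0.35161373] [ 3.1405049  -0.00452643  1.48018561] [2.80395296 3.87272446 0.09221379]
[[-0.57, -0.08, 0.16, 0.6]]
from [0.5048 0.1013 0.3516] 1.48 n 1
```

View pics/w1.png

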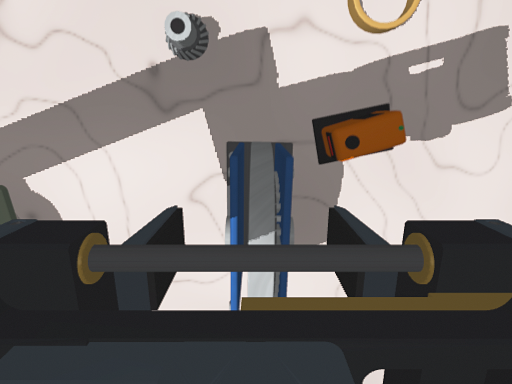

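```bash
cat > ov.py <<'E'
from h import *
import sys
SX,SY,SYAW=.497,.032,-.10
def st(p,pose=None):
    x,y,w=pose or (SX,SY,SYAW); p=np.array(p,float).reshape(-1,3); c,s=np.cos(w),np.sin(w)
    return np.c_[x+c*p[:,0]-s*p[:,1],y+s*p[:,0]+c*p[:,1],p[:,2]]
def overlay(img,ci,pose=None):
    img=img.copy()
    for x0,x1 in [(-31,-23),(23,31)]:
        q=np.round(w2p(ci,st([[x0/1e3,-.1,.17],[x1/1e3,-.1,.17],[x1/1e3,.1,.17],[x0/1e3,.1,.17]],pose))).astype(int)
        cv2.polylines(img,[q.reshape(-1,1,2)],True,(255,0,0),1)
    a=np.linspace(-1.3,1.3,50)
    for x in(-.011,.011):
        q=np.round(w2p(ci,st(np.c_[np.full(50,x),.11*np.sin(a),.125+.11*np.cos(a)],pose))).astype(int)
        cv2.polylines(img,[q.reshape(-1,1,2)],False,(0,255,0),1)
    return img
if __name__=='__main__':
    o=ctrl.get_obs();
    n=sys.argv[1]; ci=ctrl.camera_info('wrist'); f=ctrl.grab_frame('wrist')
    print(np.round(o['tool_pos'],4),np.round(o['tcp_rot'],4))
    f2=np.vstack([f[:320]]) if 0 else f
    cv2.imwrite(n,cv2.resize(overlay(f2,ci)[:,:,::-1],None,fx=1.5,fy=1.5))
    cv2.imwrite('pics/last_raw.png',f[:,:,::-1])
E
python3 ov.py pics/w2.png
```

```text
[0.5048 0.1013 0.3516] [ 3.1405 -0.0045  1.4802]
```

View pics/w2.png

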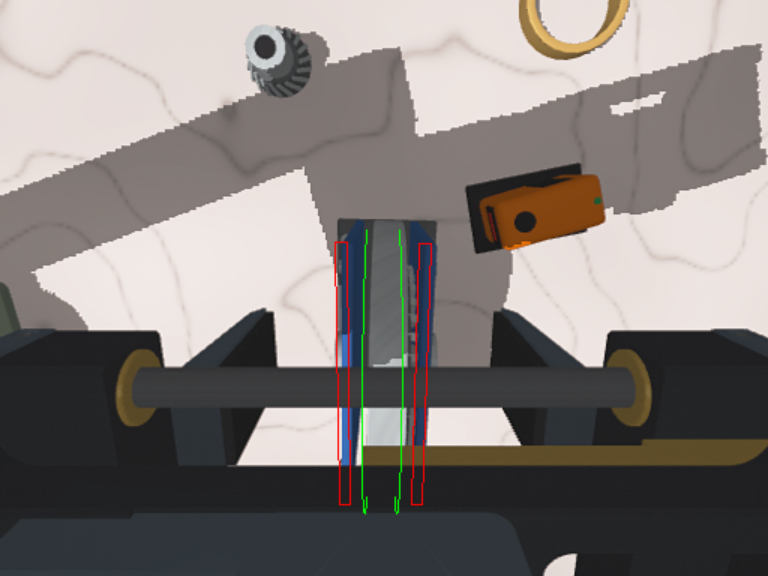

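```bash
python3 - <<'E'
from h import *
im=cv2.imread('pics/last_raw.png')[:,:,::-1]
crop('pics/w2z.png',im,200,130,320,230,6)
ci=ctrl.camera_info('wrist');R,_=cv2.Rodrigues(ci['rvec']); print(-R.T@ci['tvec']); print(R)
from ov import st
print(w2p(ci,st([[-.031,.1,.17],[.031,.1,.17],[-.05,.1,.012],[.05,.1,.012],[-.011,.11,.125],[.011,.11,.125]])))
E
```

```text
[0.50955389 0.16911982 0.44505296]
[[ 9.95764172e-01 -9.19439538e-02 -1.52218827e-04]
 [-8.89964001e-02 -9.64255009e-01  2.49583491e-01]
 [-2.30944707e-02 -2.48512751e-01 -9.68353271e-01]]
[[224.08747688 157.99989414]
 [288.45447796 158.51011834]
 [222.55238083 143.56499556]
 [289.32337595 144.1004329 ]
 [246.28881984 143.60405616]
 [266.16737433 143.76348174]]
```

View pics/w2z.png

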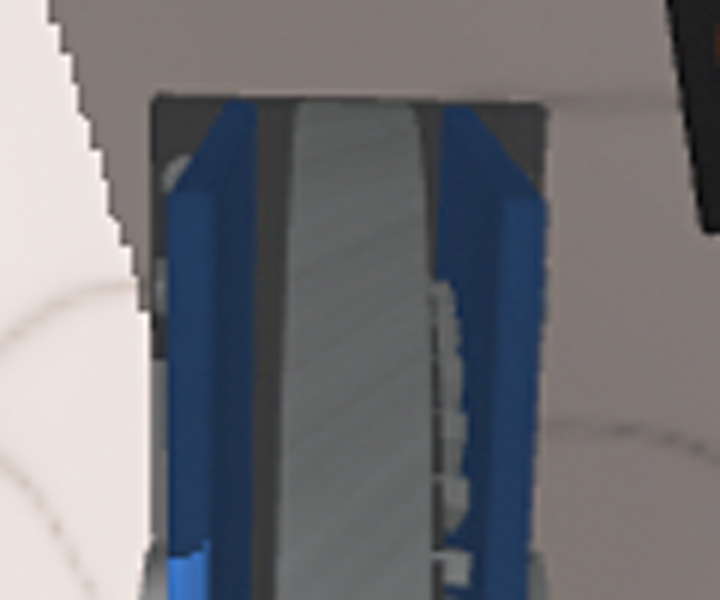

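```bash
python3 plan.py .506 .093 .262 1.464 4
```

```text
[[-0.14, 0.07, 2.24, 0.2], [-0.15, 0.08, 2.23, 0.2], [-0.14, 0.07, 2.24, 0.2], [-0.14, 0.08, 2.24, 0.2]]
from [0.5036 0.099  0.3515] 1.478 n 4
```

Emit:
{"api": "play_rows", "payload": {"commands": [[-0.1,0.07,2.24,0.2],[-0.1,0.08,2.23,0.2],[-0.1,0.07,2.24,0.2],[-0.1,0.08,2.24,0.2],[0,0,0,0],[0,0,0,0]]}}

```text
time_s: 2.75
tool_pos: [0.5043, 0.0911, 0.2621]
tcp_rot: [-3.139, 0.001, 1.459]
force: [0.2, -0.4, -0.2]
finger_gap: 0.091
```

Emit:
{"api": "play_rows", "payload": {"commands": [[0,0,0,0],[0,0,0,0],[0,0,0,0],[0,0,0,0],[0,0,0,0],[0,0,0,0],[0,0,0,0],[0,0,0,0]], "jaw": 255, "grip_force": 12}}

```text
time_s: 3.42
tool_pos: [0.505, 0.0917, 0.2628]
tcp_rot: [3.142, 0.0, 1.46]
force: [-0.1, -0.6, 0.2]
finger_gap: 0.0412
```

Emit:
{"api": "play_rows", "payload": {"commands": [[0,0,0,0],[0,0,0,0],[0,0,0,0],[0,0,0,0],[0,0,0,0],[0,0,0,0]]}}

```text
time_s: 3.92
tool_pos: [0.5065, 0.0913, 0.2629]
tcp_rot: [3.138, 0.0, 1.46]
force: [6.1, -2.3, -1.1]
finger_gap: 0.0218
```

```bash
cat > arc.py <<'E'
import sys,numpy as np,json
b0,b1,n=float(sys.argv[1]),float(sys.argv[2]),int(sys.argv[3]); r=float(sys.argv[4]) if len(sys.argv)>4 else 10.05
b=np.radians(np.linspace(b0,b1,n+1)); x=np.round(r*np.sin(b),2); z=np.round(r*np.cos(b),2)
R=[[round(a,2),0,round(-c,2),0] for a,c in zip(np.diff(x),np.diff(z))]
for i in range(0,n,12): print(json.dumps(R[i:i+12]))
E
python3 arc.py 39.2 -39.2 24
```

```text
[[-0.45, 0, -0.35, 0], [-0.48, 0, -0.32, 0], [-0.49, 0, -0.3, 0], [-0.5, 0, -0.26, 0], [-0.52, 0, -0.24, 0], [-0.54, 0, -0.21, 0], [-0.54, 0, -0.17, 0], [-0.56, 0, -0.15, 0], [-0.56, 0, -0.11, 0], [-0.57, 0, -0.08, 0], [-0.57, 0, -0.05, 0], [-0.57, 0, -0.02, 0]]
[[-0.57, 0, 0.02, 0], [-0.57, 0, 0.05, 0], [-0.57, 0, 0.08, 0], [-0.56, 0, 0.11, 0], [-0.56, 0, 0.15, 0], [-0.54, 0, 0.17, 0], [-0.54, 0, 0.21, 0], [-0.52, 0, 0.24, 0], [-0.5, 0, 0.26, 0], [-0.49, 0, 0.3, 0], [-0.48, 0, 0.32, 0], [-0.45, 0, 0.35, 0]]
```

Emit:
{"api": "play_rows", "payload": {"commands": [[0,0.15,0,0],[0,0,0,0],[0,0,0,0]]}}

```text
time_s: 4.17
tool_pos: [0.5068, 0.0914, 0.2628]
tcp_rot: [3.141, 0.0, 1.46]
force: [1.6, -1.4, -0.4]
finger_gap: 0.0221
```

Emit:
{"api": "play_rows", "payload": {"commands": [[-0.45,0,-0.35,0],[-0.48,0,-0.32,0],[-0.49,0,-0.3,0],[-0.5,0,-0.26,0],[-0.52,0,-0.24,0],[-0.54,0,-0.21,0],[-0.54,0,-0.17,0],[-0.56,0,-0.15,0],[-0.56,0,-0.11,0],[-0.57,0,-0.08,0],[-0.57,0,-0.05,0],[-0.57,0,-0.02,0]]}}

```text
time_s: 5.17
tool_pos: [0.4996, 0.0282, 0.2856]
tcp_rot: [3.141, -0.001, 1.46]
force: [4.7, 1.5, -5.2]
finger_gap: 0.0219
```

Emit:
{"api": "play_rows", "payload": {"commands": [[-0.57,0,0.02,0],[-0.57,0,0.05,0],[-0.57,0,0.08,0],[-0.56,0,0.11,0],[-0.56,0,0.15,0],[-0.54,0,0.17,0],[-0.54,0,0.21,0],[-0.52,0,0.24,0],[-0.5,0,0.26,0],[-0.49,0,0.3,0],[-0.48,0,0.32,0],[-0.45,0,0.35,0]]}}

```text
time_s: 6.17
tool_pos: [0.4924, -0.0348, 0.2631]
tcp_rot: [3.141, -0.001, 1.46]
force: [3.6, 1.8, -0.1]
finger_gap: 0.0218
```

```bash
cat > look.py <<'E'
from h import *
import sys
k=sys.argv[1]
t=ctrl.grab_frame('top'); s=ctrl.grab_frame('scene')
cv2.imwrite(f'pics/top{k}.png',t[:,:,::-1]);cv2.imwrite(f'pics/scene{k}.png',s[:,:,::-1])
A=cv2.resize(t[180:250,190:290,::-1],None,fx=5,fy=5,interpolation=cv2.INTER_CUBIC)
B=cv2.resize(s[150:240,240:340,::-1],None,fx=2.75,fy=2.75*350/2.75/90/1,interpolation=cv2.INTER_CUBIC) if 0 else cv2.resize(s[155:225,250:325,::-1],None,fx=5,fy=5,interpolation=cv2.INTER_CUBIC)
B=B[:350]
A=cv2.resize(A,(400,280)); A=np.vstack([A,np.zeros((70,400,3),np.uint8)])
cv2.imwrite(f'pics/l{k}.png',np.hstack([A,B]))
o=ctrl.get_obs();print(o['time_s'],np.round(o['tool_pos'],4),np.round(o['force'],1))
E
python3 look.py 3
```

```text
6.2667 [ 0.4924 -0.0354  0.2625] [ 4.5  0.8 -3.1]
```

View pics/l3.png

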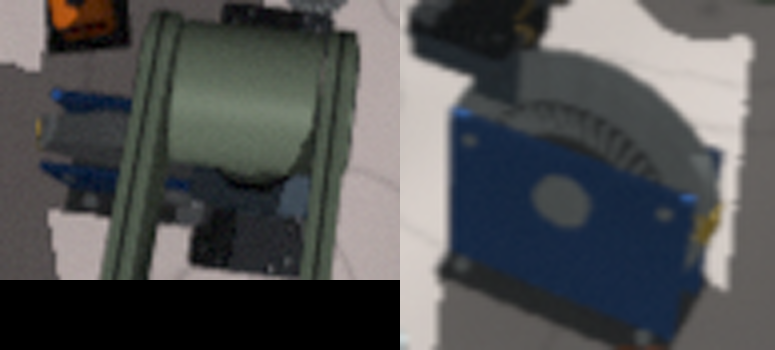

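Emit:
{"api": "play_rows", "payload": {"commands": [[0,0,0,0],[0,0,0,0],[0,0,0,0],[0,0,0,0],[0,0,0,0]], "jaw": 125}}

```text
time_s: 6.68
tool_pos: [0.492, -0.0347, 0.2627]
tcp_rot: [-3.141, 0.001, 1.46]
force: [0.3, 0.4, -1.0]
finger_gap: 0.0459
```

```bash
python3 - <<'E'
from ov import *
S=ctrl.camera_info('scene')
for b in range(60,125,5):
    a=np.radians(b); print(b,np.round(w2p(S,st([[-.011,.11*np.sin(a),.125+.11*np.cos(a)],[.011,.11*np.sin(a),.125+.11*np.cos(a)]],(.5,.03,-.107))).ravel(),1))
E
```

```text
60 [310.5 185.4 308.2 189.2]
65 [311.4 187.4 309.1 191.2]
70 [312.  189.4 309.8 193.2]
75 [312.4 191.4 310.2 195.2]
80 [312.6 193.4 310.4 197.2]
85 [312.6 195.2 310.4 199.1]
90 [312.4 197.  310.2 200.8]
95 [312.  198.7 309.8 202.5]
100 [311.4 200.3 309.2 204.1]
105 [310.6 201.8 308.4 205.6]
110 [309.6 203.1 307.4 206.9]
115 [308.5 204.3 306.3 208.1]
120 [307.1 205.4 305.  209.1]
```

```bash
python3 arc.py -39.2 39.2 12
```

```text
[[0.93, 0, -0.67, 0], [0.99, 0, -0.56, 0], [1.06, 0, -0.45, 0], [1.1, 0, -0.32, 0], [1.13, 0, -0.19, 0], [1.14, 0, -0.07, 0], [1.14, 0, 0.07, 0], [1.13, 0, 0.19, 0], [1.1, 0, 0.32, 0], [1.06, 0, 0.45, 0], [0.99, 0, 0.56, 0], [0.93, 0, 0.67, 0]]
```

Emit:
{"api": "play_rows", "payload": {"commands": [[0.93,0,-0.67,0],[0.99,0,-0.56,0],[1.06,0,-0.45,0],[1.1,0,-0.32,0],[1.13,0,-0.19,0],[1.14,0,-0.07,0],[1.14,0,0.07,0],[1.13,0,0.19,0],[1.1,0,0.32,0],[1.06,0,0.45,0],[0.99,0,0.56,0],[0.93,0,0.67,0]]}}

```text
time_s: 7.68
tool_pos: [0.5065, 0.0925, 0.262]
tcp_rot: [-3.141, 0.0, 1.46]
force: [0.0, -0.3, -0.3]
finger_gap: 0.0463
```

Emit:
{"api": "play_rows", "payload": {"commands": [[0,0,0,0],[0,0,0,0],[0,0,0,0],[0,0,0,0],[0,0,0,0],[0,0,0,0],[0,0,0,0],[0,0,0,0]], "jaw": 255}}

```text
time_s: 8.35
tool_pos: [0.5067, 0.0911, 0.2629]
tcp_rot: [3.141, 0.0, 1.459]
force: [1.4, -0.6, -0.2]
finger_gap: 0.0218
```

Emit:
{"api": "play_rows", "payload": {"commands": [[-0.45,0,-0.35,0],[-0.48,0,-0.32,0],[-0.49,0,-0.3,0],[-0.5,0,-0.26,0],[-0.52,0,-0.24,0],[-0.54,0,-0.21,0],[-0.54,0,-0.17,0],[-0.56,0,-0.15,0],[-0.56,0,-0.11,0],[-0.57,0,-0.08,0],[-0.57,0,-0.05,0],[-0.57,0,-0.02,0]]}}

```text
time_s: 9.35
tool_pos: [0.4996, 0.0281, 0.2856]
tcp_rot: [3.141, -0.001, 1.46]
force: [3.8, 1.7, -4.8]
finger_gap: 0.0217
```

Emit:
{"api": "play_rows", "payload": {"commands": [[-0.57,0,0.02,0],[-0.57,0,0.05,0],[-0.57,0,0.08,0],[-0.56,0,0.11,0],[-0.56,0,0.15,0],[-0.54,0,0.17,0],[-0.54,0,0.21,0],[-0.52,0,0.24,0],[-0.5,0,0.26,0],[-0.49,0,0.3,0],[-0.48,0,0.32,0],[-0.45,0,0.35,0]]}}

```text
time_s: 10.35
tool_pos: [0.4924, -0.035, 0.263]
tcp_rot: [3.141, -0.001, 1.46]
force: [5.2, 3.0, -0.5]
finger_gap: 0.0222
```

```bash
python3 look.py 4; python3 ov.py pics/w4.png
```

```text
10.45 [ 0.4924 -0.0355  0.2625] [ 5.2  1.6 -2.6]
[ 0.4924 -0.0355  0.2625] [3.1415e+00 7.0000e-04 1.4595e+00]
```

View pics/l4.png

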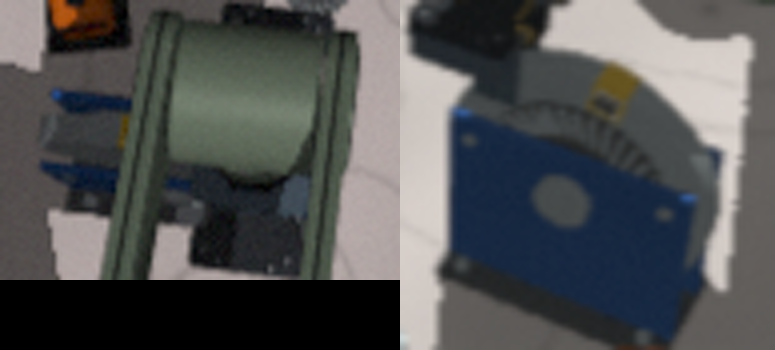

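View pics/w4.png

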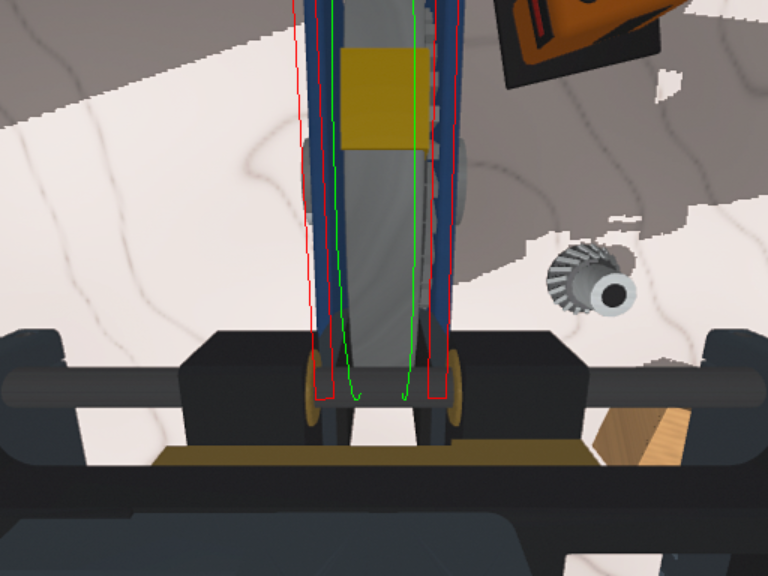

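```bash
cat > ang.py <<'E'
from ov import *
import sys
from scipy.optimize import least_squares
POSE=(.5005,.029,-.11)
def rim(b,x=0,pose=POSE): 
    a=np.radians(b); return st([[x,.11*np.sin(a),.125+.11*np.cos(a)]],pose)
def ang(ci,vs,x=0):
    return [least_squares(lambda b: w2p(ci,rim(b[0],x))[0,1]-v,[10.]).x[0] for v in vs]
E
python3 - <<'E'
from ang import *
im=cv2.imread('pics/last_raw.png'); h=cv2.cvtColor(im,cv2.COLOR_BGR2HSV)
m=cv2.inRange(h,(18,120,80),(32,255,255)); m[190:]=0
n,l,s,c=cv2.connectedComponentsWithStats(m); i=1+np.argmax(s[1:,4]); print(s[i],c[i])
ci=ctrl.camera_info('wrist')
v0,v1=s[i][1]-.5,s[i][1]+s[i][3]-.5
print(ang(ci,[v0,v1]), w2p(ci,rim(ang(ci,[v0])[0],-.011)),w2p(ci,rim(ang(ci,[v0])[0],.011)))
E
```

```text
[ 227   32   60   75 4051] [256.28067144  65.5023451 ]
[np.float64(20.83470969668173), np.float64(5.133040117266332)] [[231.59225365  31.51348126]] [[286.06583671  31.48651919]]
```

```bash
python3 - <<'E'
from ang import *
ci=ctrl.camera_info('wrist')
a=ang(ci,[31.5,99.7]);print(a,np.mean(a))
im=cv2.imread('pics/last_raw.png')[:,:,::-1]
crop('pics/w4z.png',im,200,10,320,130,5)
S=ctrl.camera_info('scene')
for b in (5,10,13,16,20): print(b,w2p(S,rim(b,.011)),w2p(S,rim(b,-.011)))
E
```

```text
[np.float64(20.83470969668173), np.float64(6.522221081463875)] 13.678465389072803
5 [[287.38017111 170.37695969]] [[289.91285702 166.75236092]]
10 [[289.77951019 171.50211346]] [[292.29086608 167.85903985]]
13 [[291.1976573  172.25438739]] [[293.69580804 168.6002476 ]]
16 [[292.59393644 173.06173675]] [[295.07863958 169.39659284]]
20 [[294.41359418 174.21941876]] [[296.88008135 170.53976873]]
```

View pics/w4z.png

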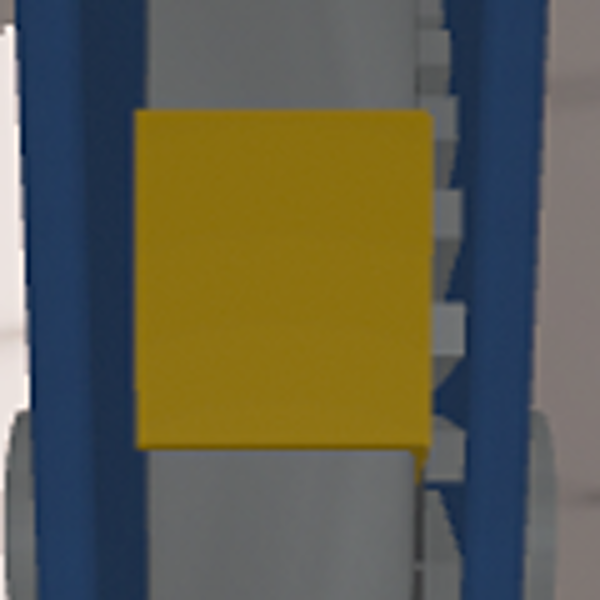

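```bash
python3 arc.py -39.2 -24 4;python3 arc.py -24 -38 8
```

```text
[[0.53, 0, -0.4, 0], [0.55, 0, -0.37, 0], [0.58, 0, -0.33, 0], [0.6, 0, -0.29, 0]]
[[-0.28, 0, 0.13, 0], [-0.27, 0, 0.14, 0], [-0.27, 0, 0.14, 0], [-0.27, 0, 0.16, 0], [-0.26, 0, 0.16, 0], [-0.25, 0, 0.17, 0], [-0.25, 0, 0.18, 0], [-0.25, 0, 0.18, 0]]
```

Emit:
{"api": "play_rows", "payload": {"commands": [[0,0,0,0],[0,0,0,0],[0,0,0,0],[0,0,0,0],[0,0,0,0]], "jaw": 135}}

```text
time_s: 10.92
tool_pos: [0.492, -0.0348, 0.2627]
tcp_rot: [-3.141, 0.001, 1.46]
force: [-0.7, -0.6, -0.1]
finger_gap: 0.0425
```

Emit:
{"api": "play_rows", "payload": {"commands": [[0.53,0.05,-0.4,0],[0.55,0.05,-0.37,0],[0.58,0,-0.33,0],[0.6,0,-0.29,0],[0,0,0,0],[0,0,0,0]]}}

```text
time_s: 11.42
tool_pos: [0.496, -0.0119, 0.2769]
tcp_rot: [3.141, 0.0, 1.461]
force: [-0.1, -0.7, -0.0]
finger_gap: 0.0432
```

Emit:
{"api": "play_rows", "payload": {"commands": [[0,0,0,0],[0,0,0,0],[0,0,0,0],[0,0,0,0],[0,0,0,0],[0,0,0,0],[0,0,0,0],[0,0,0,0]], "jaw": 255}}

```text
time_s: 12.08
tool_pos: [0.4952, -0.0125, 0.2764]
tcp_rot: [-3.14, 0.0, 1.46]
force: [-4.7, 0.1, 1.1]
finger_gap: 0.022
```

Emit:
{"api": "play_rows", "payload": {"commands": [[-0.28,0,0.13,0],[-0.27,0,0.14,0],[-0.27,0,0.14,0],[-0.27,0,0.16,0],[-0.26,0,0.16,0],[-0.25,0,0.17,0],[-0.25,0,0.18,0],[-0.25,0,0.18,0],[0,0,0,0],[0,0,0,0],[0,0,0,0]]}}

```text
time_s: 13.0
tool_pos: [0.4929, -0.0329, 0.2635]
tcp_rot: [-3.139, -0.001, 1.46]
force: [-4.0, 2.3, -1.0]
finger_gap: 0.022
```

Emit:
{"api": "play_rows", "payload": {"commands": [[0,0,0,0],[0,0,0,0],[0,0,0,0],[0,0,0,0],[0,0,0,0]], "jaw": 135}}

```text
time_s: 13.42
tool_pos: [0.4941, -0.0334, 0.2643]
tcp_rot: [3.14, 0.0, 1.46]
force: [-0.3, -0.4, -0.3]
finger_gap: 0.0427
```

```bash
python3 look.py 5; python3 ov.py pics/w5.png; python3 - <<'E'
from h import *
im=cv2.imread('pics/last_raw.png')[:,:,::-1]
crop('pics/w5z.png',im,200,60,320,180,5)
E
```

```text
13.5167 [ 0.4938 -0.0333  0.2642] [ 0.4 -0.1 -0.1]
[ 0.4938 -0.0333  0.2642] [3.1408e+00 2.0000e-04 1.4600e+00]
```

View pics/w5z.png

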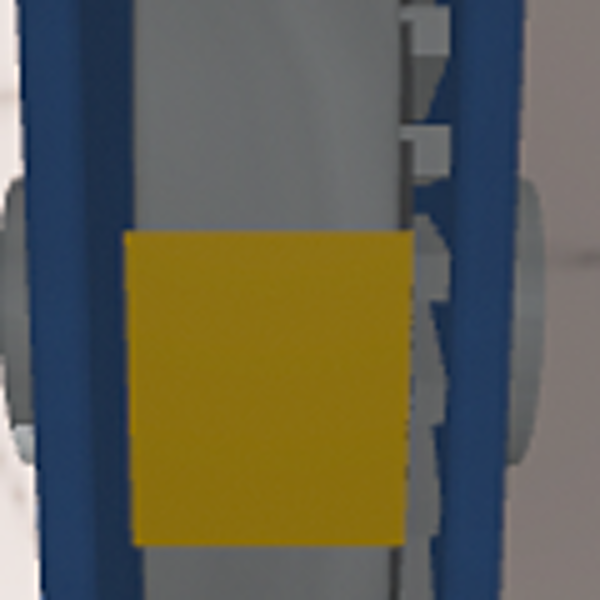

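View pics/l5.png

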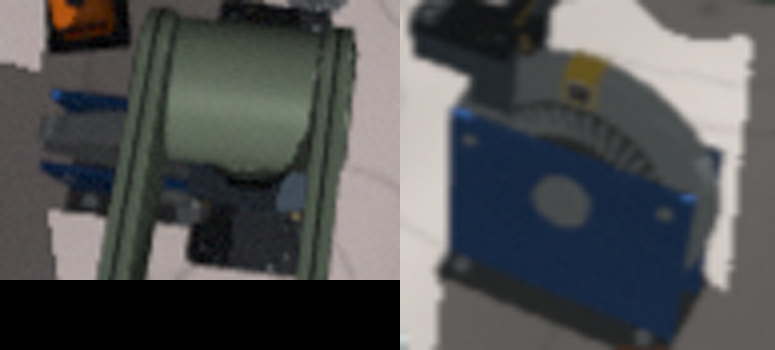

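```bash
python3 - <<'E'
from ang import *
import ang
ci=ctrl.camera_info('wrist')
print('hub',w2p(ci,st([[-.034,0,.125],[.034,0,.125]],POSE)))
def R(b,pose,x=0,r=.1105): a=np.radians(b); return st([[x,r*np.sin(a),.125+r*np.cos(a)]],pose)
for y in (.027,.029,.031):
    pose=(.5005,y,-.105)
    print(y,[least_squares(lambda b: w2p(ci,R(b[0],pose))[0,1]-v,[1.]).x[0] for v in (106.4-.1,169.2-.1)], w2p(ci,st([[-.034,0,.125],[.034,0,.125]],pose))[:,1])
    S=ctrl.camera_info('scene')
    print(w2p(S,R(-6.8,pose,.011)),w2p(S,R(6.8,pose,.011)),w2p(S,R(-6.8,pose,-.011)),w2p(S,R(6.8,pose,-.011)))
im=cv2.imread('pics/scene5.png')[:,:,::-1]
crop('pics/s5z.png',im,250,150,330,210,10)
E
```

```text
hub [[212.73824279 127.64906954]
 [298.43909327 127.60916947]]
0.027 [np.float64(7.41773234644204), np.float64(-6.17807805247495)] [130.42773874 129.95047663]
[[281.12992997 168.16971237]] [[287.7630235  170.51598238]] [[283.68634478 164.58117307]] [[290.26520579 166.8780967 ]]
0.029 [np.float64(6.374928195974733), np.float64(-7.237959914207037)] [127.86846251 127.38973308]
[[281.65555111 168.31234865]] [[288.29494859 170.6605546 ]] [[284.2073797  164.72082962]] [[290.79242385 167.0196282 ]]
0.031 [np.float64(5.334933112419035), np.float64(-8.303973345740582)] [125.29792019 124.81771513]
[[282.18160301 168.45510181]] [[288.82731255 170.8052461 ]] [[284.72883704 164.8605994 ]] [[291.32007221 167.16127523]]
```

View pics/s5z.png

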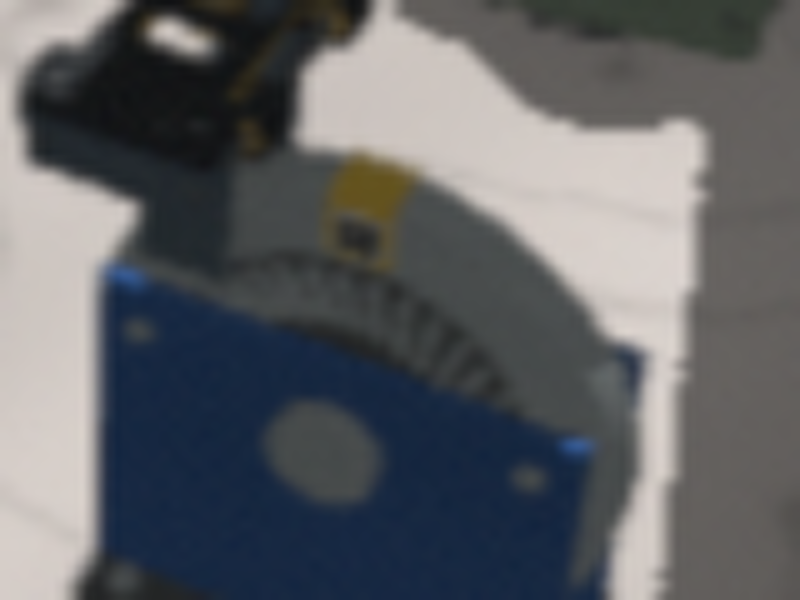

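```bash
python3 - <<'E'
from ang import *
S=ctrl.camera_info('scene'); 
def R(b,pose,x=0,r=.1105): a=np.radians(b); return st([[x,r*np.sin(a),.125+r*np.cos(a)]],pose)
obs=np.array([[284.0,164.8],[291.3,166.7],[282.3,168.5],[289.7,170.2]])
hub=np.array([281.75,194.85])
cor=np.array([[260.1+.2,176.6],[308.8,194.2]]) # far cheek top corners outer
def f(q):
    pose=(q[0],q[1],-.105)
    P=[R(q[2]-6.8,pose,-.011),R(q[2]+6.8,pose,-.011),R(q[2]-6.8,pose,.011),R(q[2]+6.8,pose,.011)]
    e=[(w2p(S,p)[0]-o) for p,o in zip(P,obs)]
    e.append(3*(w2p(S,st([[.032,0,.125]],pose))[0]-hub))
    e.append(1*(w2p(S,st([[.031,-.1,.17]],pose))[0]-cor[0])); e.append(w2p(S,st([[.031,.1,.17]],pose))[0]-cor[1])
    return np.concatenate(e)
r=least_squares(f,[.5,.03,0]); print(r.x,np.round(r.fun,1))
E
```

```text
[ 0.50036207  0.03422804 -1.80847925] [ 0.7  0.1  0.   0.3 -0.1 -0.1 -0.9  0.4  0.8 -0.8 -1.5  0.5 -0.6  1.2]
```

Emit:
{"api": "play_rows", "payload": {"commands": [[0,-0.05,0,0],[0,0,0,0],[0,0,0,0],[0,0,0,0],[0,0,0,0],[0,0,0,0],[0,0,0,0]], "jaw": 255}}

```text
time_s: 14.15
tool_pos: [0.4927, -0.0332, 0.264]
tcp_rot: [-3.141, 0.0, 1.46]
force: [-2.1, 0.5, 1.2]
finger_gap: 0.0219
```

Emit:
{"api": "play_rows", "payload": {"commands": [[0.07,0,-0.05,0],[0.07,0,-0.06,0],[0.07,0,-0.05,0],[0,0,0,0],[0,0,0,0],[0,0,0,0]]}}

```text
time_s: 14.65
tool_pos: [0.493, -0.0313, 0.2655]
tcp_rot: [-3.141, 0.001, 1.46]
force: [-3.0, -2.1, -1.3]
finger_gap: 0.0221
```

Emit:
{"api": "play_rows", "payload": {"commands": [[0,0,0,0],[0,0,0,0],[0,0,0,0],[0,0,0,0],[0,0,0,0],[0,0,0,0]], "jaw": 110}}

```text
time_s: 15.15
tool_pos: [0.4935, -0.031, 0.2657]
tcp_rot: [3.141, -0.0, 1.46]
force: [-0.9, -0.0, -0.5]
finger_gap: 0.0518
```

Emit:
{"api": "play_rows", "payload": {"commands": [[0,0,-3,0],[0,0,-3,0],[0,0,-2,0],[0,0,0,0],[0,0,0,0],[0,0,0,0],[0,0,0,0]]}}

```text
time_s: 15.73
tool_pos: [0.4927, -0.031, 0.3442]
tcp_rot: [-3.139, 0.0, 1.46]
force: [0.4, 0.3, 0.0]
finger_gap: 0.0517
```

```bash
python3 look.py 6; python3 ov.py pics/w6.png; python3 - <<'E'
from ang import *
im=cv2.imread('pics/last_raw.png')[:,:,::-1]
crop('pics/w6z.png',im,200,80,320,200,5)
im=cv2.imread('pics/scene6.png')[:,:,::-1]
crop('pics/s6z.png',im,250,150,330,210,10)
ci=ctrl.camera_info('wrist')
print(w2p(ci,st([[-.034,0,.125],[.034,0,.125]],(.5005,.031,-.107))))
E
```

```text
15.8333 [ 0.4929 -0.0311  0.3444] [0.9 0.4 0.1]
[ 0.4929 -0.0311  0.3444] [-3.1390e+00  2.0000e-04  1.4599e+00]
[[224.85040017 125.28320029]
 [288.66864688 125.06019169]]
```

View pics/w6z.png

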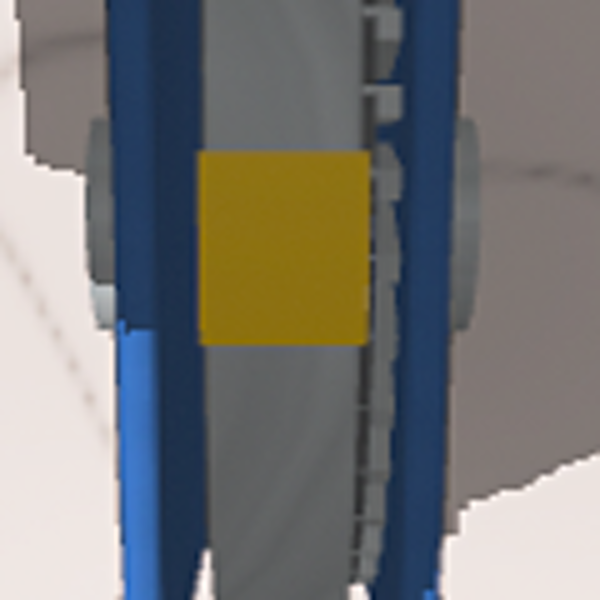

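View pics/s6z.png

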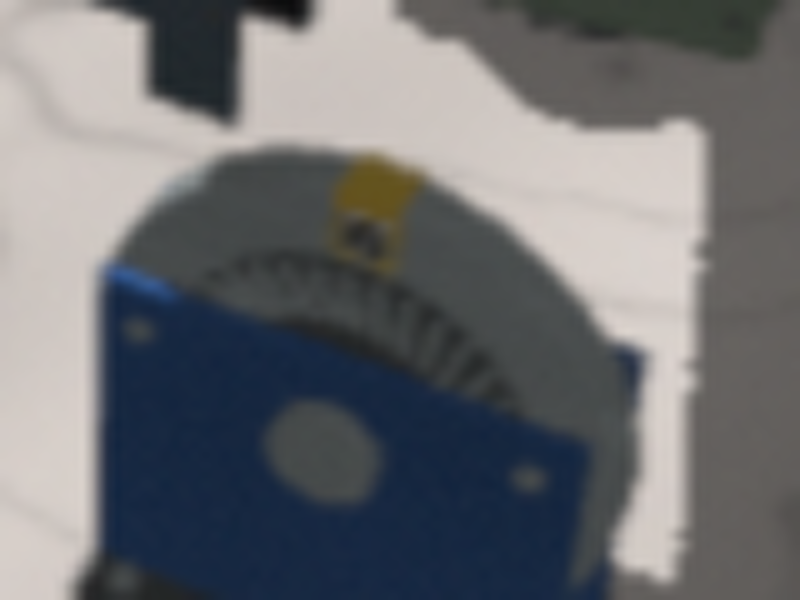

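View pics/w6.png

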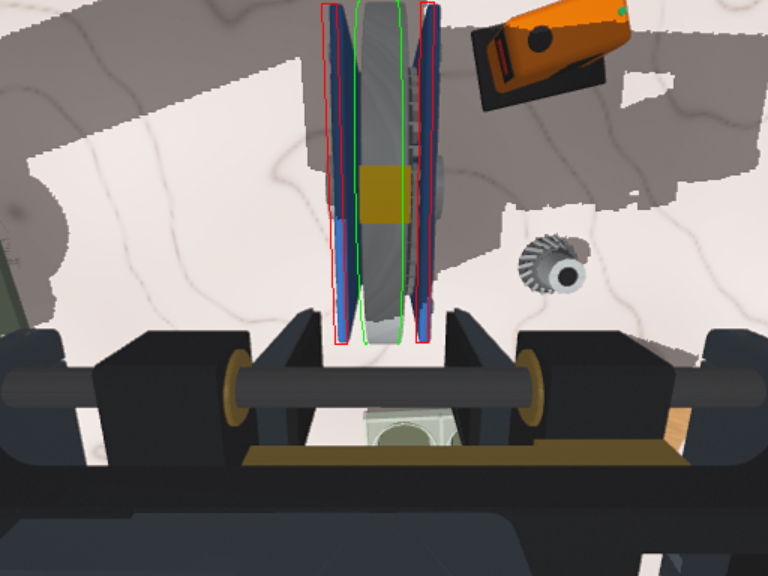

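```bash
python3 - <<'E'
from h import *
im=cv2.imread('pics/last_raw.png')
a=cv2.resize(im[0:30,200:310],None,fx=7,fy=7,interpolation=cv2.INTER_CUBIC)
b=cv2.resize(im[205:240,200:310],None,fx=7,fy=7,interpolation=cv2.INTER_CUBIC)
cv2.imwrite('pics/w6c.png',np.vstack([a,b]))
E
```

```text
(no output)
```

View pics/w6c.png

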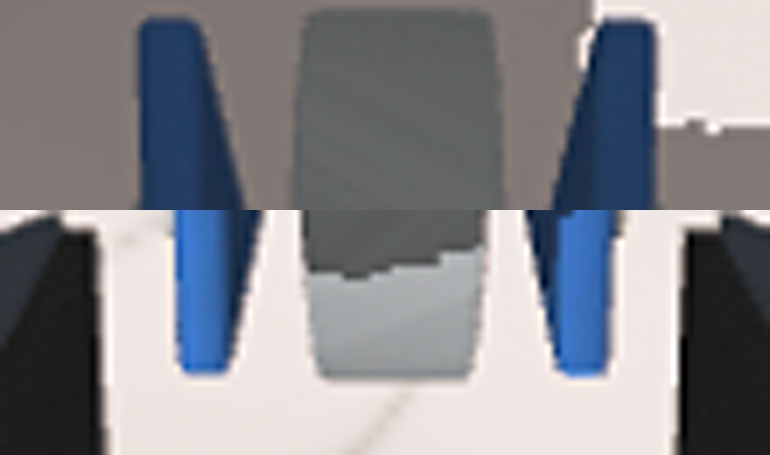

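```bash
python3 - <<'E'
from ang import *
ci=ctrl.camera_info('wrist')
u=lambda x:200+x/7-.43
cor=[([-.031,.1,.17],(u(137),17/7-.43)),([-.031,-.1,.17],(u(180),205+165/7-.43)),([.031,.1,.17],(u(657),19/7-.43)),([.031,-.1,.17],(u(607),205+165/7-.43))]
def R(b,pose,x=0,r=.1106): a=np.radians(b); return st([[x,r*np.sin(a),.125+r*np.cos(a)]],pose)
def f(q):
    pose=tuple(q[:3]); e=[w2p(ci,st([p],pose))[0]-o for p,o in cor]
    e.append([w2p(ci,R(q[3]+6.75,pose))[0,1]-110.0,w2p(ci,R(q[3]-6.75,pose))[0,1]-148.6])
    e.append([w2p(ci,st([[-.034,0,.125]],pose))[0,1]-124.4,w2p(ci,st([[.034,0,.125]],pose))[0,1]-124.4])
    return np.concatenate(e)
r=least_squares(f,[.5,.03,-.1,0]); print(r.x,np.round(r.fun,1))
E
```

```text
[ 0.49973614  0.03153052 -0.11211302 -0.33838806] [-0.4 -0.3 -0.5  0.2  0.4 -0.5  0.5  0.4  0.2 -0.2  0.3  0.4]
```

```bash
python3 plan.py .575 .113 .36 .22
```

```text
[[1.17, 0.5, -0.12, 5.5], [1.22, 0.39, -0.12, 5.4], [1.24, 0.28, -0.12, 5.5], [1.27, 0.15, -0.11, 5.5], [1.27, 0.03, -0.12, 5.4], [1.28, -0.09, -0.12, 5.5], [1.25, -0.21, -0.12, 5.5], [1.24, -0.33, -0.12, 5.4], [1.19, -0.44, -0.12, 5.5], [1.15, -0.56, -0.12, 5.4], [1.09, -0.66, -0.12, 5.5], [1.02, -0.77, -0.11, 5.5]]
[[0.94, -0.86, -0.12, 5.4]]
from [ 0.493  -0.0311  0.3446] 1.46 n 13
```

Emit:
{"api": "play_rows", "payload": {"commands": [[1.17,0.5,-0.12,5.9],[1.22,0.39,-0.12,5.9],[1.24,0.28,-0.12,5.9],[1.27,0.15,-0.11,5.9],[1.27,0.03,-0.12,5.9],[1.28,-0.09,-0.12,5.9],[1.25,-0.21,-0.12,5.9],[1.24,-0.33,-0.12,5.9],[1.19,-0.44,-0.12,5.9],[1.15,-0.56,-0.12,5.9],[1.09,-0.66,-0.12,5.9],[1.02,-0.77,-0.11,5.9]], "jaw": 0}}

```text
time_s: 16.88
tool_pos: [0.5747, 0.0992, 0.3591]
tcp_rot: [-3.142, 0.001, 0.219]
force: [-0.0, -0.7, -0.1]
finger_gap: 0.0907
```

Emit:
{"api": "play_rows", "payload": {"commands": [[0.7,-0.8,0,0.5],[0,0,0,0],[0,0,0,0],[0,0,0,0],[0,0,0,0]]}}

```text
time_s: 17.3
tool_pos: [0.5791, 0.1074, 0.3598]
tcp_rot: [3.141, 0.0, 0.216]
force: [0.1, -0.4, -0.1]
finger_gap: 0.0913
```

```bash
python3 ov.py pics/w7.png; python3 look.py 7
```

```text
[0.5791 0.1074 0.3598] [3.1413e+00 5.0000e-04 2.1590e-01]
17.45 [0.5793 0.1075 0.36  ] [0.3 0.3 0.4]
```

View pics/w7.png

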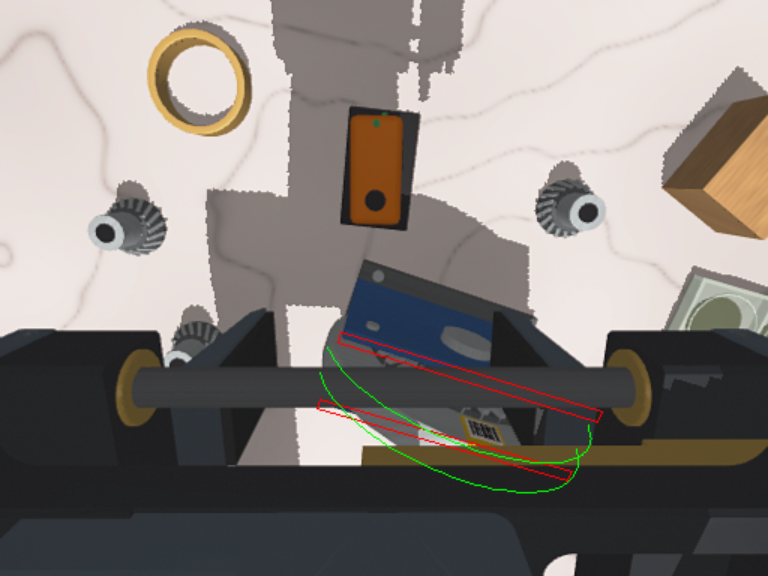

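```bash
python3 - <<'E'
from h import *
im=cv2.imread('pics/last_raw.png')[:,:,::-1]
crop('pics/w7z.png',im,215,60,295,160,6)
E
```

```text
(no output)
```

View pics/w7z.png

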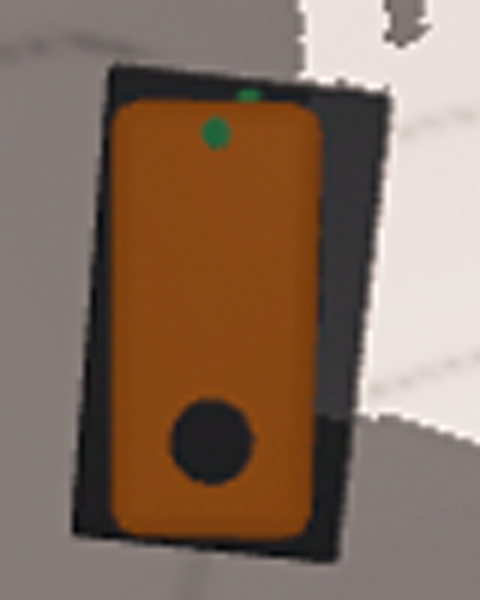

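```bash
python3 - <<'E'
from h import *
from scipy.optimize import least_squares
ci=ctrl.camera_info('wrist')
g=lambda x,y:(215+x/6-.42,60+y/6-.42)
sc=[p2w(ci,*g(*p),.078) for p in [(111,101),(322,103),(313,539),(112,533)]]
pd=[p2w(ci,*g(*p),.006) for p in [(110,65),(391,93),(338,562),(75,533)]]
for n,q in(('sc',sc),('pad',pd)):
    q=np.array(q)[:,:2]; print(n,np.round(q,4).tolist(),q.mean(0))
    l1=q[0]-q[3];l2=q[1]-q[2];w1=q[0]-q[1];w2=q[3]-q[2]
    print([round(float(np.linalg.norm(v)),4) for v in(l1,l2,w1,w2)],[round(float(np.arctan2(v[1],v[0])),3) for v in (l1,l2)],[round(float(np.arctan2(-v[0],v[1])),3) for v in (w1,w2)])
E
```

```text
sc [[0.6895, 0.1596], [0.6984, 0.1174], [0.6115, 0.0993], [0.6034, 0.1423]] [0.65071185 0.1296747 ]
[0.0878, 0.0888, 0.0432, 0.0437] [0.199, 0.205] [0.207, 0.186]
pad [[0.7056, 0.1685], [0.714, 0.1005], [0.6002, 0.0872], [0.5929, 0.1554]] [0.65318692 0.12788632]
[0.1134, 0.1146, 0.0686, 0.0686] [0.116, 0.117] [0.123, 0.106]
```

```bash
python3 - <<'E'
from plan import *
s=plan(.651,.130,.25,.20); s=plan(.651,.130,.112,.20,start=s)
E
```

```text
[[1.5, -0.13, 2.2, 0.2], [1.49, -0.14, 2.2, 0.2], [1.5, -0.14, 2.2, 0.1], [1.5, -0.15, 2.2, 0.2], [1.49, -0.15, 2.2, 0.2]]
from [0.5793 0.1075 0.36  ] 0.215 n 5
[[0.0, 0.0, 2.76, -0.0], [0.0, 0.0, 2.76, -0.0], [0.0, 0.0, 2.76, -0.0], [0.0, 0.0, 2.76, -0.0], [0.0, 0.0, 2.76, -0.0]]
from [0.651 0.13  0.25 ] 0.2 n 5
```

Emit:
{"api": "play_rows", "payload": {"commands": [[1.5,-0.13,2.2,0.2],[1.49,-0.14,2.2,0.2],[1.5,-0.14,2.2,0.1],[1.5,-0.15,2.2,0.2],[1.49,-0.15,2.2,0.2],[0,0,2.5,0],[0,0,2.5,0],[0,0,0,0],[0,0,0,0],[0,0,0,0]]}}

```text
time_s: 18.28
tool_pos: [0.6519, 0.1304, 0.2015]
tcp_rot: [3.141, -0.003, 0.2]
force: [0.5, 0.0, 0.6]
finger_gap: 0.0911
```

```bash
python3 plan.py .651 .130 .112 .20 5
```

```text
[[-0.02, 0.0, 1.79, -0.0], [-0.02, 0.01, 1.79, -0.0], [-0.02, 0.0, 1.79, -0.0], [-0.02, 0.01, 1.79, -0.0], [-0.02, 0.0, 1.79, -0.0]]
from [0.6519 0.1304 0.2015] 0.2 n 5
```

Emit:
{"api": "play_rows", "payload": {"commands": [[0,0,1.8,0],[0,0,1.8,0],[0,0,1.8,0],[0,0,1.8,0],[0,0,1.8,0],[0,0,0,0],[0,0,0,0],[0,0,0,0]]}}

```text
time_s: 18.95
tool_pos: [0.6525, 0.1306, 0.1123]
tcp_rot: [3.141, -0.004, 0.2]
force: [-0.3, 0.0, 0.3]
finger_gap: 0.0911
```

Emit:
{"api": "play_rows", "payload": {"commands": [[0,0,0,0],[0,0,0,0],[0,0,0,0],[0,0,0,0],[0,0,0,0],[0,0,0,0],[0,0,0,0],[0,0,0,0],[0,0,0,0],[0,0,0,0],[0,0,0,0]], "jaw": 255, "grip_force": 25}}

```text
time_s: 19.87
tool_pos: [0.6512, 0.1304, 0.1098]
tcp_rot: [3.141, 0.0, 0.2]
force: [1.3, -0.4, -0.2]
finger_gap: 0.0441
```

Emit:
{"api": "play_rows", "payload": {"commands": [[0,0,-1,0],[0,0,-2,0],[0,0,-2.5,0],[0,0,-2.5,0],[0,0,-2.5,0],[0,0,-2.5,0],[0,0,-2,0],[0,0,-1,0],[0,0,0,0],[0,0,0,0],[0,0,0,0]]}}

```text
time_s: 20.78
tool_pos: [0.6504, 0.1303, 0.2679]
tcp_rot: [3.142, 0.004, 0.2]
force: [-0.4, -0.3, -2.9]
finger_gap: 0.0441
```

```bash
python3 plan.py .635 .0169 .271 -.107 8
```

```text
[[-0.47, 1.35, -0.04, 2.2], [-0.42, 1.37, -0.04, 2.2], [-0.36, 1.38, -0.04, 2.2], [-0.32, 1.4, -0.03, 2.2], [-0.25, 1.41, -0.04, 2.2], [-0.21, 1.41, -0.04, 2.2], [-0.15, 1.42, -0.04, 2.2], [-0.09, 1.43, -0.04, 2.2]]
from [0.6504 0.1303 0.2679] 0.2 n 8
```

Emit:
{"api": "play_rows", "payload": {"commands": [[-0.47,1.35,-0.04,2.2],[-0.42,1.37,-0.04,2.2],[-0.36,1.38,-0.04,2.2],[-0.32,1.4,-0.03,2.2],[-0.25,1.41,-0.04,2.2],[-0.21,1.41,-0.04,2.2],[-0.15,1.42,-0.04,2.2],[-0.09,1.43,-0.04,2.2],[0,0,0,0],[0,0,0,0],[0,0,0,0],[0,0,0,0]]}}

```text
time_s: 21.78
tool_pos: [0.6359, 0.0176, 0.2729]
tcp_rot: [-3.141, -0.0, -0.107]
force: [0.5, 0.0, -1.6]
finger_gap: 0.044
```

```bash
python3 ov.py pics/w8.png; python3 look.py 8;python3 plan.py .635 .0169 .271 -.107 1;  python3 - <<'E'
from h import *
im=cv2.imread('pics/scene8.png')[:,:,::-1]
crop('pics/s8z.png',im,240,140,340,215,8)
E
```

```text
[0.6359 0.0176 0.2729] [-3.1412e+00 -1.0000e-04 -1.0670e-01]
21.9333 [0.6359 0.0178 0.2729] [ 0.1 -0.7 -2.4]
[[-0.08, 0.09, 0.19, 0.0]]
from [0.6359 0.0178 0.2729] -0.106 n 1
```

View pics/s8z.png

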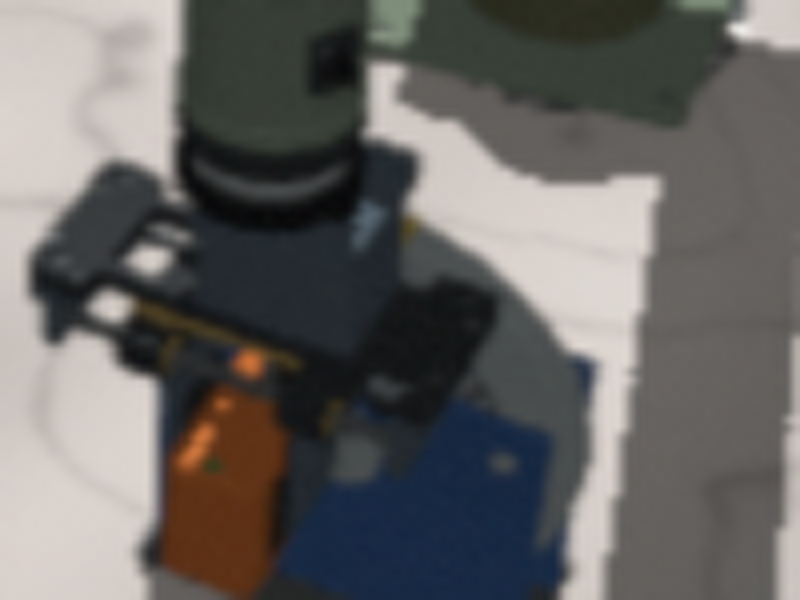

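View pics/w8.png

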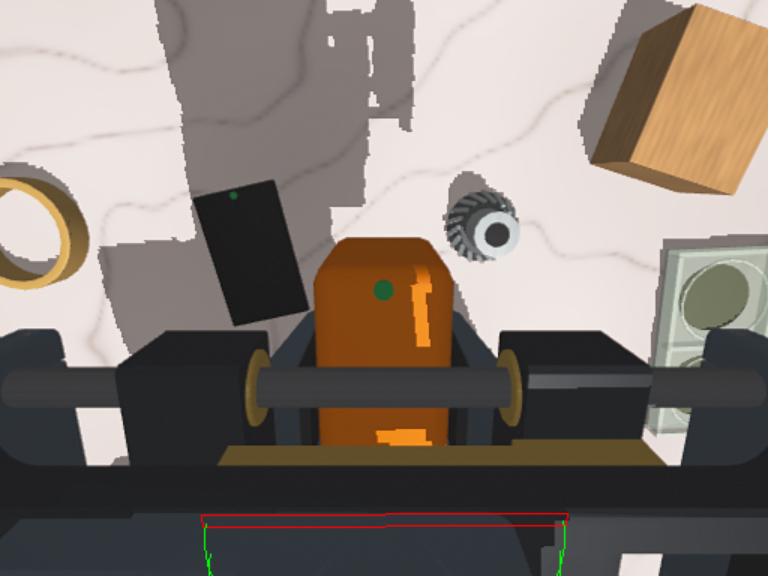

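```bash
python3 - <<'E'
from h import *
ci=ctrl.camera_info('wrist'); o=ctrl.get_obs(); t=o['tool_pos']; w=o['tcp_rot'][2]
X=np.array([np.cos(w),np.sin(w)])
for v,z in ((266,.2409),(240,.1689),(290,.2409)):
    q=p2w(ci,383/1.5,v/1.5,z); print(v,(q[:2]-t[:2])@X,(q[:2]-t[:2])@[X[1],-X[0]])
# pad recheck
im=cv2.imread('pics/last_raw.png')[:,:,::-1]; crop('pics/w8z.png',im,120,110,220,225,5)
crop('pics/w8s.png',im,200,150,310,250,6)
E
```

```text
266 0.043903869001553616 -0.00015251660709719074
240 0.041347834106209354 -9.965359913786705e-05
290 0.03650892082784988 -0.0001491791088200505
```

View pics/w8z.png

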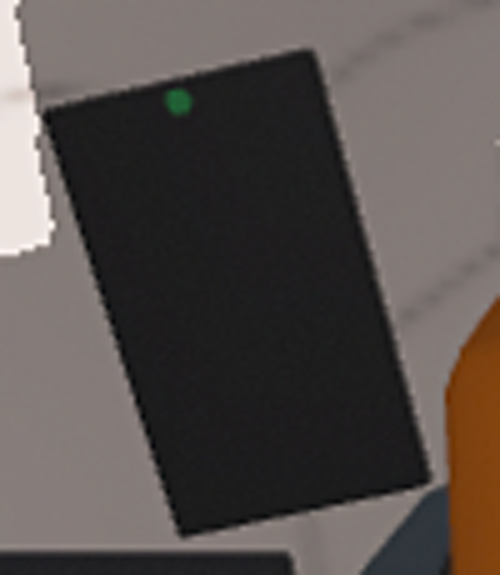

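View pics/w8s.png

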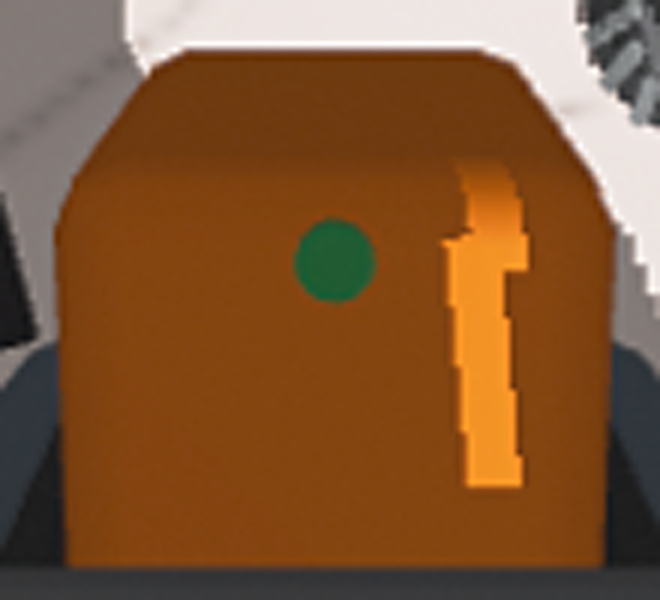

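Emit:
{"api": "play_rows", "payload": {"commands": [[-0.03,0.08,0.18,0],[0,0,0,0],[0,0,0,0],[0,0,0,0],[0,0,0,0],[0,0,0,0],[0,0,0,0],[0,0,0,0],[0,0,0,0],[0,0,0,0],[0,0,0,0],[0,0,0,0]]}}

```text
time_s: 22.93
tool_pos: [0.6354, 0.0163, 0.2711]
tcp_rot: [3.142, 0.0, -0.107]
force: [0.6, -0.4, -1.7]
finger_gap: 0.044
```

Emit:
{"api": "play_rows", "payload": {"commands": [[0,0,0,0],[0,0,0,0],[0,0,0,0],[0,0,0,0],[0,0,0,0],[0,0,0,0],[0,0,0,0],[0,0,0,0],[0,0,0,0],[0,0,0,0],[0,0,0,0],[0,0,0,0]]}}

```text
time_s: 23.93
tool_pos: [0.6354, 0.0163, 0.2712]
tcp_rot: [3.142, -0.0, -0.107]
force: [0.2, -0.4, -2.4]
finger_gap: 0.0443
```

Emit:
{"api": "play_rows", "payload": {"commands": [[0,0,0,0],[0,0,0,0],[0,0,0,0],[0,0,0,0],[0,0,0,0],[0,0,0,0],[0,0,0,0],[0,0,0,0],[0,0,0,0],[0,0,0,0],[0,0,0,0],[0,0,0,0]]}}

```text
time_s: 24.93
tool_pos: [0.6354, 0.0163, 0.2711]
tcp_rot: [3.141, -0.0, -0.107]
force: [0.3, 0.1, -2.9]
finger_gap: 0.0439
```

```bash
python3 - <<'E'
from h import *
ci=ctrl.camera_info('wrist'); 
g=lambda x,y:(120+x/5-.4,110+y/5-.4)
q=np.array([p2w(ci,*g(*p),.006) for p in [(42,108),(315,50),(430,484),(182,536)]])[:,:2]
print(np.round(q,4).tolist(),q.mean(0)); l1=q[0]-q[3];l2=q[1]-q[2]
print([round(float(np.arctan2(v[1],v[0])),3) for v in (l1,l2)],np.linalg.norm(l1),np.linalg.norm(l2))
E
python3 look.py 9
```

```text
[[0.7055, 0.1658], [0.712, 0.0968], [0.5998, 0.0856], [0.5925, 0.153]] [0.65244755 0.12531514]
[0.112, 0.1] 0.11367524465565239 0.11276334801113803
25.0333 [0.6354 0.0163 0.2712] [ 0.5 -0.3 -2.3]
```

```bash
python3 - <<'E'
from h import *
im=cv2.imread('pics/top9.png')[:,:,::-1]
crop('pics/t9z.png',im,190,150,290,240,8)
E
```

```text
(no output)
```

View pics/t9z.png

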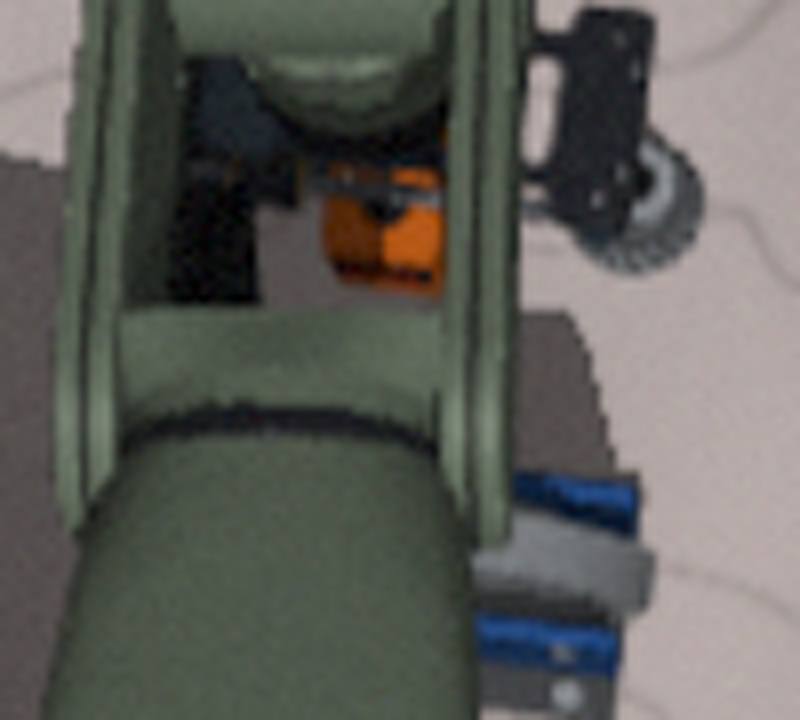

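Emit:
{"api": "play_rows", "payload": {"commands": [[0,-0.2,0,0],[0,0,0,0],[0,0,0,0],[0,0,0,0],[0,0,0,0],[0,0,0,0],[0,0,0,0],[0,0,0,0],[0,0,0,0],[0,0,0,0],[0,0,0,0],[0,0,0,0]]}}

```text
time_s: 26.03
tool_pos: [0.6356, 0.0183, 0.2711]
tcp_rot: [3.142, -0.0, -0.107]
force: [-0.1, -0.7, -2.6]
finger_gap: 0.0438
```

Emit:
{"api": "play_rows", "payload": {"commands": [[0,0,0,0],[0,0,0,0],[0,0,0,0],[0,0,0,0],[0,0,0,0],[0,0,0,0]]}}

```text
time_s: 26.53
tool_pos: [0.6357, 0.0183, 0.2712]
tcp_rot: [3.142, -0.0, -0.107]
force: [0.9, 0.0, -1.6]
finger_gap: 0.0441
```

```bash
python3 plan.py .653 .1275 .27 .11 8
```

```text
[[0.07, -1.38, 0.01, -1.6], [0.11, -1.38, 0.02, -1.5], [0.14, -1.37, 0.01, -1.6], [0.18, -1.37, 0.02, -1.5], [0.22, -1.37, 0.01, -1.6], [0.26, -1.36, 0.02, -1.5], [0.29, -1.35, 0.01, -1.6], [0.33, -1.34, 0.02, -1.6]]
from [0.6357 0.0183 0.2712] -0.107 n 8
```

Emit:
{"api": "play_rows", "payload": {"commands": [[0.07,-1.38,0,-1.6],[0.11,-1.38,0,-1.5],[0.14,-1.37,0,-1.6],[0.18,-1.37,0,-1.5],[0.22,-1.37,0,-1.6],[0.26,-1.36,0,-1.5],[0.29,-1.35,0,-1.6],[0.33,-1.34,0,-1.6],[0,0,0,0],[0,0,0,0],[0,0,0,0]]}}

```text
time_s: 27.45
tool_pos: [0.6529, 0.1273, 0.271]
tcp_rot: [3.141, 0.0, 0.111]
force: [-1.0, -1.0, -1.8]
finger_gap: 0.0437
```

Emit:
{"api": "play_rows", "payload": {"commands": [[0,0,2,0],[0,0,3,0],[0,0,3,0],[0,0,3,0],[0,0,2,0],[0,0,1,0],[0,0,0,0],[0,0,0,0],[0,0,0,0]]}}

```text
time_s: 28.2
tool_pos: [0.6542, 0.1274, 0.1331]
tcp_rot: [-3.141, -0.004, 0.11]
force: [0.1, 0.3, -0.9]
finger_gap: 0.0437
```

```bash
python3 plan.py .653 .1275 .1105 .11 4
```

```text
[[-0.03, -0.01, 0.56, 0.0], [-0.03, -0.0, 0.57, 0.0], [-0.03, -0.01, 0.56, 0.0], [-0.03, -0.01, 0.57, 0.0]]
from [0.6542 0.1274 0.1331] 0.11 n 4
```

Emit:
{"api": "play_rows", "payload": {"commands": [[-0.05,0,0.6,0],[0,0,0.6,0],[0,0,0.4,0],[0,0,0.3,0],[0,0,0.2,0],[0,0,0,0],[0,0,0,0],[0,0,0,0],[0,0,0,0]]}}

```text
time_s: 28.95
tool_pos: [0.6526, 0.1275, 0.1102]
tcp_rot: [3.142, -0.0, 0.111]
force: [0.3, 0.7, -1.5]
finger_gap: 0.0437
```

Emit:
{"api": "play_rows", "payload": {"commands": [[0,0,0.05,0],[0,0,0,0],[0,0,0,0]]}}

```text
time_s: 29.2
tool_pos: [0.6526, 0.1274, 0.1098]
tcp_rot: [3.142, -0.0, 0.111]
force: [0.1, 0.1, -1.1]
finger_gap: 0.0438
```

Emit:
{"api": "play_rows", "payload": {"commands": [[0,0,0.05,0],[0,0,0,0],[0,0,0,0]]}}

```text
time_s: 29.45
tool_pos: [0.6526, 0.1275, 0.1098]
tcp_rot: [3.142, -0.001, 0.111]
force: [-1.5, 0.9, 3.9]
finger_gap: 0.0437
```

Contact (upward force). Release slowly and rise.

Emit:
{"api": "play_rows", "payload": {"commands": [[0,0,0,0],[0,0,0,0],[0,0,0,0],[0,0,0,0],[0,0,0,0],[0,0,0,0],[0,0,0,0],[0,0,0,0],[0,0,0,0]], "jaw": 40}}

```text
time_s: 30.2
tool_pos: [0.6525, 0.1274, 0.1091]
tcp_rot: [3.142, -0.0, 0.111]
force: [-0.2, -0.1, 0.1]
finger_gap: 0.0771
```

Emit:
{"api": "play_rows", "payload": {"commands": [[0,0,-1,0],[0,0,-2.5,0],[0,0,-3,0],[0,0,-3,0],[0,0,-3,0],[0,0,-3,0],[0,0,-3,0],[-2,0,-3,0],[-3,0,-2,0],[-1.5,0,-1,0],[0,0,0,0],[0,0,0,0]]}}

```text
time_s: 31.2
tool_pos: [0.5877, 0.1202, 0.3559]
tcp_rot: [-3.141, -0.003, 0.111]
force: [0.4, -0.4, -0.3]
finger_gap: 0.0764
```

```bash
python3 ov.py pics/w10.png;python3 look.py 10; python3 - <<'E'
from h import *
im=cv2.imread('pics/last_raw.png')[:,:,::-1]
crop('pics/w10z.png',im,205,60,305,160,6)
E
```

```text
[0.5877 0.1202 0.3559] [-3.1415 -0.0034  0.1109]
31.35 [0.5884 0.1203 0.3529] [0.2 0.1 0.2]
```

View pics/w10.png

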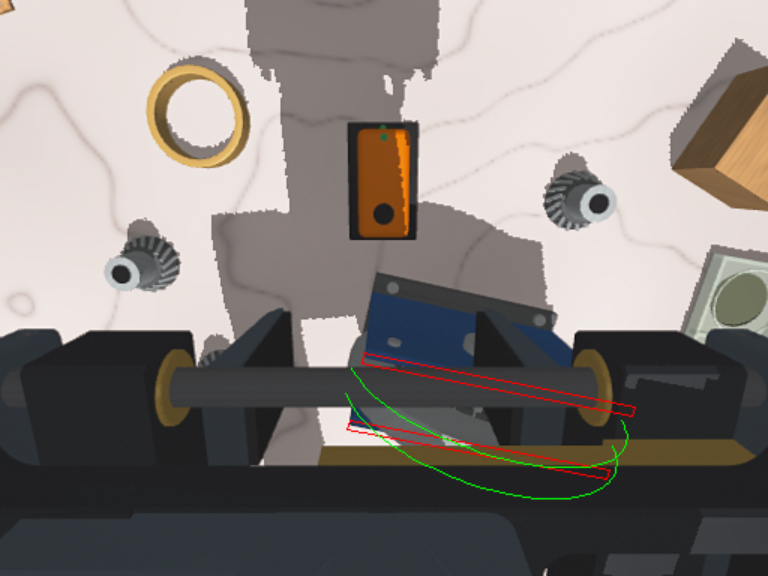

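View pics/w10z.png

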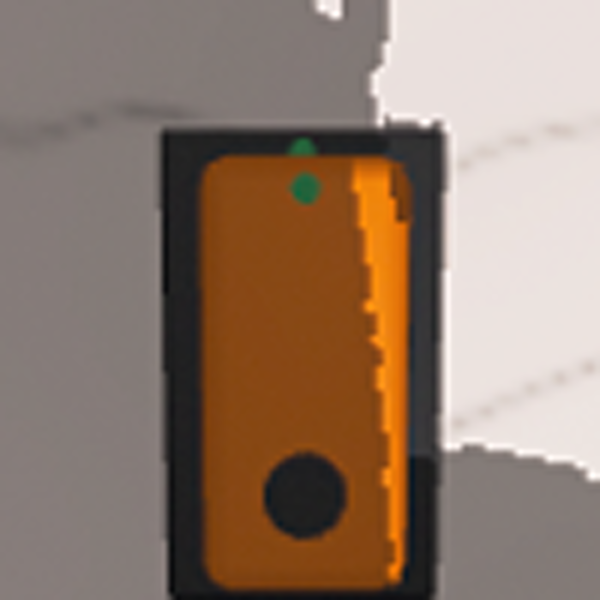

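```bash
python3 - <<'E'
from h import *
ci=ctrl.camera_info('wrist')
g=lambda x,y:(205+x/6-.42,60+y/6-.42)
A=np.mean([p2w(ci,*g(*p),.078) for p in [(203,155),(411,157),(406,588),(205,588)]],0)
B=np.mean([p2w(ci,*g(*p),.006) for p in [(163,130),(443,130),(435,599),(170,597)]],0)
print(A,B)
im=cv2.imread('pics/scene10.png')[:,:,::-1]; crop('pics/s10z.png',im,230,140,400,270,4.5)
E
```

```text
[0.65128598 0.12689034 0.078     ] [0.65156751 0.1276447  0.006     ]
```

View pics/s10z.png

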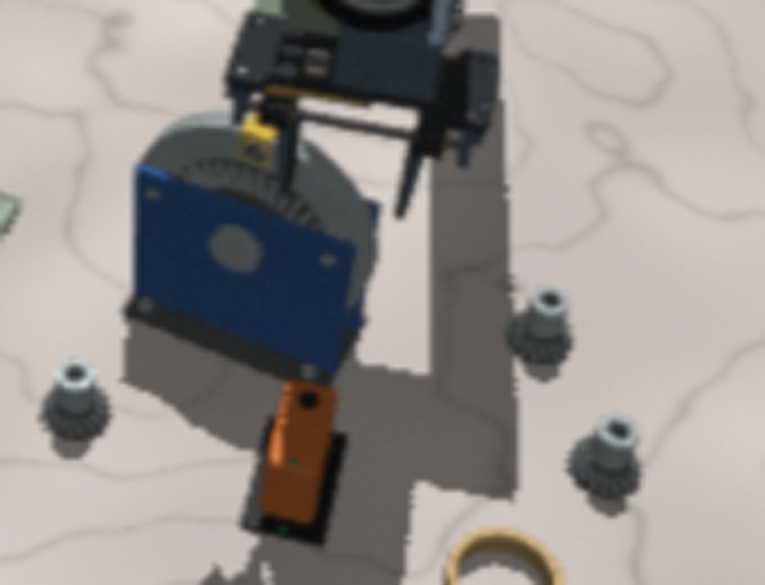

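```bash
python3 - <<'E'
from h import *
ci=ctrl.camera_info('wrist')
im=cv2.imread('pics/last_raw.png')[:,:,::-1]
cv2.imwrite('pics/w10p.png',np.hstack([cv2.resize(im[x[1]:x[1]+60,x[0]:x[0]+60,::-1],None,fx=6,fy=6,interpolation=cv2.INTER_CUBIC) for x in [(65,150),(360,100)]]))
E
```

```text
(no output)
```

View pics/w10p.png

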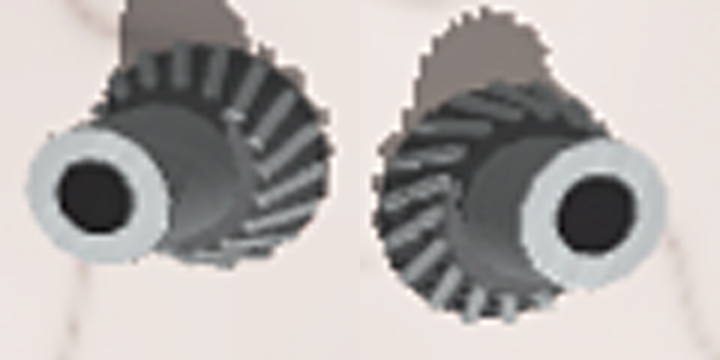

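```bash
python3 - <<'E'
from h import *
ci=ctrl.camera_info('wrist')
print(p2w(ci,80.7,181.9,.055),p2w(ci,398.7,135.2,.055))
from plan import *
E
python3 plan.py .655 -.066 .22 -.1
```

```text
[0.54369415 0.36104882 0.055     ] [ 0.65594919 -0.06614021  0.055     ]
[[0.57, 2.41, 1.66, 1.5], [0.63, 2.39, 1.66, 1.5], [0.7, 2.37, 1.66, 1.5], [0.76, 2.35, 1.67, 1.5], [0.82, 2.34, 1.66, 1.5], [0.87, 2.31, 1.66, 1.6], [0.95, 2.28, 1.66, 1.5], [1.0, 2.26, 1.66, 1.5]]
from [0.5884 0.1203 0.3529] 0.111 n 8
```

Emit:
{"api": "play_rows", "payload": {"commands": [[0.57,2.41,1.66,1.5],[0.63,2.39,1.66,1.5],[0.7,2.37,1.66,1.5],[0.76,2.35,1.67,1.5],[0.82,2.34,1.66,1.5],[0.87,2.31,1.66,1.6],[0.95,2.28,1.66,1.5],[1.0,2.26,1.66,1.5],[0,0,0,0],[0,0,0,0]], "jaw": 0}}

```text
time_s: 32.18
tool_pos: [0.6545, -0.0671, 0.2181]
tcp_rot: [-3.141, 0.005, -0.102]
force: [-0.4, -0.4, -0.3]
finger_gap: 0.0913
```

```bash
python3 look.py 11; python3 plan.py .656 -.066 .103 -.1 5; python3 - <<'E'
from h import *
im=cv2.imread('pics/top11.png')[:,:,::-1]
f=ctrl.grab_frame('wrist'); cv2.imwrite('pics/w11.png',f[:,:,::-1])
E
```

```text
32.2833 [ 0.6548 -0.0655  0.2207] [-0.2  0.1  0.1]
[[0.02, 0.01, 2.35, -0.0], [0.03, 0.0, 2.36, -0.0], [0.02, 0.01, 2.35, -0.0], [0.03, 0.01, 2.36, -0.0], [0.02, 0.0, 2.35, -0.0]]
from [ 0.6548 -0.0655  0.2207] -0.1 n 5
```

View pics/w11.png

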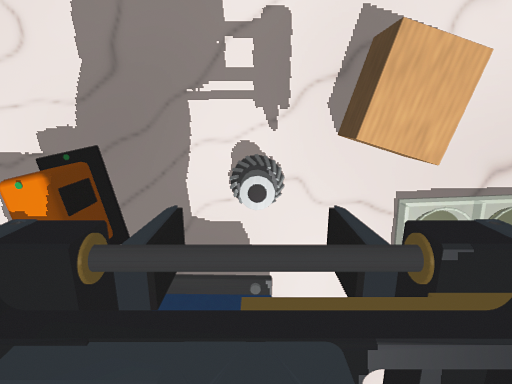

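View pics/scene11.png

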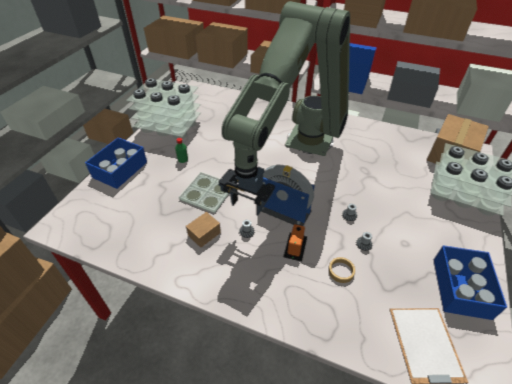

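```bash
python3 - <<'E'
from h import *
ci=ctrl.camera_info('wrist'); print(p2w(ci,257.3,193,.055),ctrl.get_obs()['tool_pos'])
E
```

```text
[ 0.65601736 -0.06708024  0.055     ] [ 0.65486667 -0.06518599  0.22141606]
```

Emit:
{"api": "play_rows", "payload": {"commands": [[0.1,0.15,2.35,0],[0,0,2.36,0],[0,0,2.35,0],[0,0,2.36,0],[0,0,1.6,0],[0,0,0.75,0],[0,0,0,0],[0,0,0,0]]}}

```text
time_s: 33.0
tool_pos: [0.656, -0.067, 0.1045]
tcp_rot: [3.142, -0.002, -0.099]
force: [0.9, -0.7, 0.1]
finger_gap: 0.0914
```

Emit:
{"api": "play_rows", "payload": {"commands": [[0,0,0,0],[0,0,0,0],[0,0,0,0],[0,0,0,0],[0,0,0,0],[0,0,0,0],[0,0,0,0],[0,0,0,0],[0,0,0,0],[0,0,0,0],[0,0,0,0]], "jaw": 255, "grip_force": 25}}

```text
time_s: 33.92
tool_pos: [0.6554, -0.0675, 0.1035]
tcp_rot: [-3.141, 0.0, -0.1]
force: [0.6, 0.7, -0.6]
finger_gap: 0.0337
```

Emit:
{"api": "play_rows", "payload": {"commands": [[0,0,-1.5,0],[0,0,-2.5,0],[0,0,-3,0],[0,0,-3,0],[0,0,-3,0],[0,0,-3,0],[0,0,-2,0],[0,0,-1,0],[0,0,0,0]]}}

```text
time_s: 34.67
tool_pos: [0.6559, -0.0677, 0.2956]
tcp_rot: [3.141, -0.004, -0.1]
force: [1.5, 0.2, -2.3]
finger_gap: 0.0333
```

```bash
python3 plan.py .46 -.30 .30 -.05 11
```

```text
[[-1.56, 2.28, -0.04, -0.3], [-1.57, 2.27, -0.04, -0.2], [-1.58, 2.27, -0.04, -0.3], [-1.6, 2.26, -0.04, -0.3], [-1.6, 2.24, -0.04, -0.2], [-1.61, 2.25, -0.04, -0.3], [-1.63, 2.23, -0.04, -0.2], [-1.63, 2.23, -0.04, -0.3], [-1.64, 2.22, -0.04, -0.3], [-1.65, 2.22, -0.04, -0.2], [-1.67, 2.2, -0.04, -0.3]]
from [ 0.6559 -0.0677  0.2956] -0.1 n 11
```

Emit:
{"api": "play_rows", "payload": {"commands": [[-1.56,2.28,0,-0.3],[-1.57,2.27,0,-0.2],[-1.58,2.27,0,-0.3],[-1.6,2.26,0,-0.3],[-1.6,2.24,0,-0.2],[-1.61,2.25,0,-0.3],[-1.63,2.23,0,-0.2],[-1.63,2.23,0,-0.3],[-1.64,2.22,0,-0.3],[-1.65,2.22,0,-0.2],[-1.67,2.2,0,-0.3],[0,0,0,0]]}}

```text
time_s: 35.67
tool_pos: [0.4556, -0.3024, 0.291]
tcp_rot: [3.142, 0.007, -0.053]
force: [0.2, 0.5, -2.9]
finger_gap: 0.0334
```

Emit:
{"api": "play_rows", "payload": {"commands": [[0,0,0,0],[0,0,0,0],[0,0,0,0]]}}

```text
time_s: 35.92
tool_pos: [0.4596, -0.2991, 0.2924]
tcp_rot: [-3.14, 0.001, -0.049]
force: [-0.3, -0.5, -3.4]
finger_gap: 0.0337
```

```bash
python3 ov.py pics/w12.png; cat /dev/null; python3 - <<'E'
from h import *
im=cv2.imread('pics/last_raw.png')[:,:,::-1]
crop('pics/w12z.png',im,170,20,350,220,3)
E
```

```text
[ 0.4596 -0.2991  0.2924] [-3.1403e+00  1.5000e-03 -4.9000e-02]
```

View pics/w12.png

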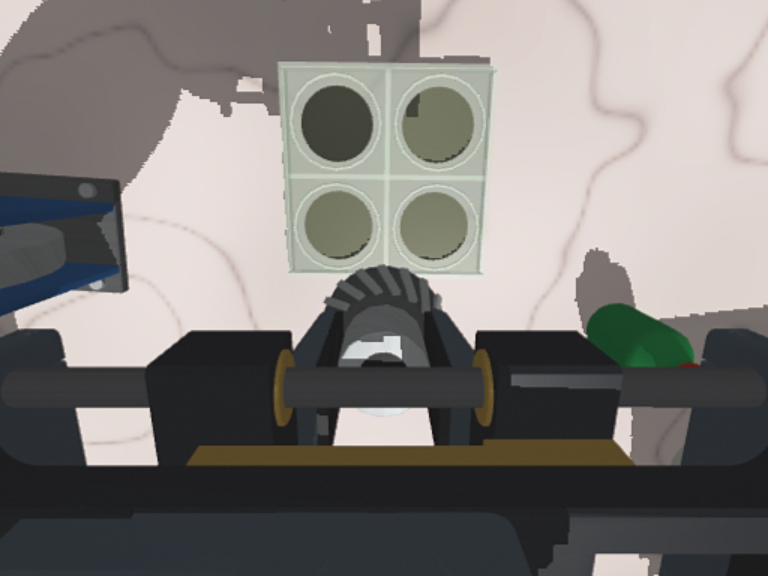

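View pics/w12z.png

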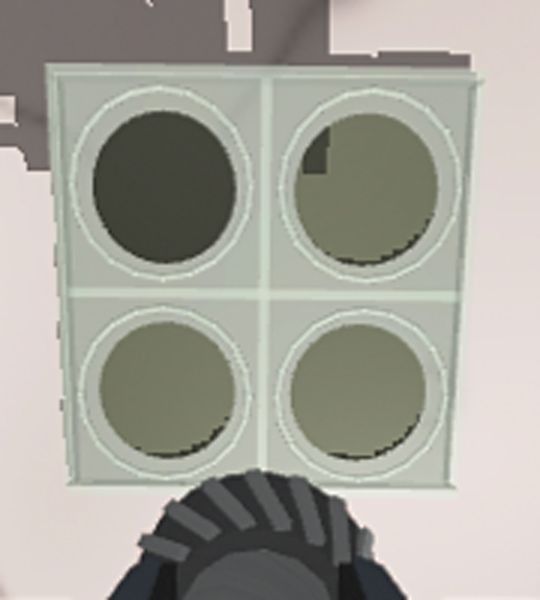

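```bash
python3 - <<'E'
from h import *
ci=ctrl.camera_info('wrist')
g=lambda x,y:(170+x/3-.33,20+y/3-.33)
q=np.array([p2w(ci,*g(*p),.018) for p in [(46,65),(483,75),(456,489),(67,487)]])[:,:2];print(np.round(q,4).tolist(),q.mean(0))
d=np.array([p2w(ci,*g(*p),.005) for p in [(165,187),(367,189),(358,392),(167,390)]])[:,:2];print(np.round(d,4).tolist(),d.mean(0))
for z in (q,d):
  e=z[0]-z[3]; f=z[0]-z[1]; print(np.arctan2(e[1],e[0]),np.arctan2(-f[0],f[1]),np.linalg.norm(e),np.linalg.norm(f))
E
```

```text
[[0.6195, -0.2242], [0.6077, -0.3944], [0.4422, -0.3855], [0.4513, -0.2149]] [ 0.53016177 -0.30472689]
[[0.5742, -0.2659], [0.5694, -0.35], [0.4852, -0.3447], [0.4901, -0.2605]] [ 0.52970271 -0.30529056]
-0.05507768249441129 -0.0690742045204242 0.16846875099940908 0.17060490272164455
-0.06455098077653473 -0.05752123538532335 0.08427380331213108 0.08427468515807751
```

```bash
python3 - <<'E'
from plan import *
s=plan(.5745,-.2645,.20,-.06,6); plan(.5745,-.2645,.115,-.06,5,start=s)
E
```

```text
[[1.88, -0.67, 1.55, 0.1], [1.88, -0.67, 1.54, 0.1], [1.88, -0.67, 1.55, 0.1], [1.88, -0.68, 1.54, 0.1], [1.88, -0.68, 1.55, 0.1], [1.87, -0.69, 1.54, 0.2]]
from [ 0.4598 -0.299   0.2927] -0.049 n 6
[[0.0, 0.0, 1.7, -0.0], [0.0, 0.0, 1.7, -0.0], [0.0, 0.0, 1.7, -0.0], [0.0, 0.0, 1.7, -0.0], [0.0, 0.0, 1.7, -0.0]]
from [ 0.5745 -0.2644  0.2   ] -0.061 n 5
```

Emit:
{"api": "play_rows", "payload": {"commands": [[1.88,-0.67,1.55,0.1],[1.88,-0.67,1.54,0.1],[1.88,-0.67,1.55,0.1],[1.88,-0.68,1.54,0.1],[1.88,-0.68,1.55,0.1],[1.87,-0.69,1.54,0.2],[0,0,1.7,0],[0,0,1.7,0],[0,0,1.7,0],[0,0,1.2,0],[0,0,0.8,0],[0,0,0.5,0]]}}

```text
time_s: 36.97
tool_pos: [0.5742, -0.2648, 0.1237]
tcp_rot: [-3.141, 0.001, -0.061]
force: [-0.5, -0.6, -4.1]
finger_gap: 0.0336
```

Emit:
{"api": "play_rows", "payload": {"commands": [[0,0,0.4,0],[0,0,0,0],[0,0,0,0],[0,0,0,0],[0,0,0,0]]}}

```text
time_s: 37.38
tool_pos: [0.5745, -0.2657, 0.1217]
tcp_rot: [3.141, -0.002, -0.062]
force: [1.0, 0.1, -4.6]
finger_gap: 0.0335
```

Emit:
{"api": "play_rows", "payload": {"commands": [[0,0,0.5,0],[0,0,0.4,0],[0,0,0.3,0],[0,0,0.1,0],[0,0,0,0],[0,0,0,0],[0,0,0,0]]}}

```text
time_s: 37.97
tool_pos: [0.5742, -0.2654, 0.1078]
tcp_rot: [3.141, -0.0, -0.062]
force: [-0.4, -0.3, -2.6]
finger_gap: 0.0334
```

Emit:
{"api": "play_rows", "payload": {"commands": [[0,0,0.08,0],[0,0,0.05,0],[0,0,0,0],[0,0,0,0]]}}

```text
time_s: 38.3
tool_pos: [0.5743, -0.2655, 0.1075]
tcp_rot: [3.141, -0.001, -0.062]
force: [-2.1, 0.4, 5.5]
finger_gap: 0.0335
```

Contact with the floor. Open (limited) and rise.

Emit:
{"api": "play_rows", "payload": {"commands": [[0,0,0,0],[0,0,0,0],[0,0,0,0],[0,0,0,0],[0,0,0,0],[0,0,0,0],[0,0,0,0]], "jaw": 90}}

```text
time_s: 38.88
tool_pos: [0.5742, -0.2654, 0.1064]
tcp_rot: [3.142, -0.0, -0.062]
force: [0.1, 0.4, 0.3]
finger_gap: 0.0585
```

Emit:
{"api": "play_rows", "payload": {"commands": [[0,0,-1,0],[0,0,-2.5,0],[0,0,-3,0],[0,0,-3,0],[0,0,-3,0],[0,0,-3,0],[0,0,-3,0],[0,0,-3,0],[0,0,-1.5,0],[0,0,0,0]]}}

```text
time_s: 39.72
tool_pos: [0.5751, -0.2659, 0.3423]
tcp_rot: [3.138, -0.009, -0.062]
force: [0.7, 0.7, 0.1]
finger_gap: 0.0589
```

```bash
python3 look.py 13; python3 - <<'E'
from h import *
im=cv2.imread('pics/top13.png')[:,:,::-1]; crop('pics/t13.png',im,120,140,400,290,2.8)
E
python3 plan.py .53 .28 .33 .45
```

```text
39.8167 [ 0.5739 -0.2653  0.3371] [-0.9  0.9 -0.2]
[[-0.41, -2.85, 0.04, -1.5], [-0.33, -2.86, 0.03, -1.6], [-0.26, -2.87, 0.04, -1.5], [-0.17, -2.87, 0.04, -1.6], [-0.1, -2.88, 0.04, -1.5], [-0.03, -2.88, 0.03, -1.6], [0.06, -2.88, 0.04, -1.5], [0.13, -2.87, 0.04, -1.6], [0.22, -2.87, 0.03, -1.5], [0.29, -2.87, 0.04, -1.5], [0.36, -2.85, 0.04, -1.6], [0.44, -2.85, 0.04, -1.5]]
[[0.52, -2.83, 0.03, -1.6], [0.6, -2.82, 0.04, -1.5], [0.66, -2.8, 0.04, -1.6], [0.75, -2.78, 0.03, -1.5], [0.82, -2.76, 0.04, -1.5], [0.89, -2.74, 0.04, -1.6], [0.97, -2.71, 0.04, -1.5]]
from [ 0.5739 -0.2653  0.3371] -0.062 n 19
```

View pics/t13.png

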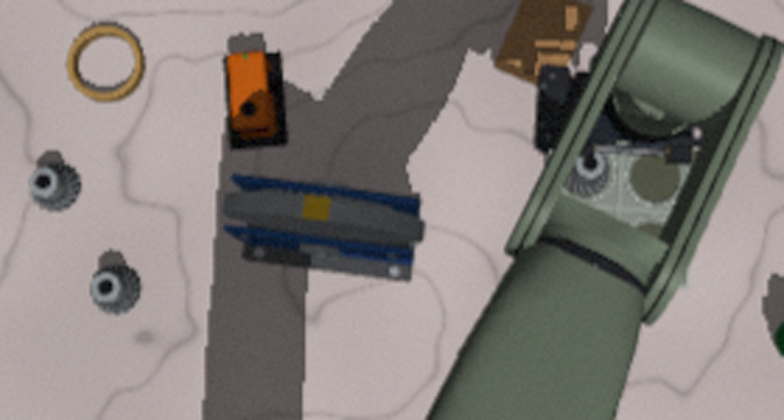

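View pics/scene13.png

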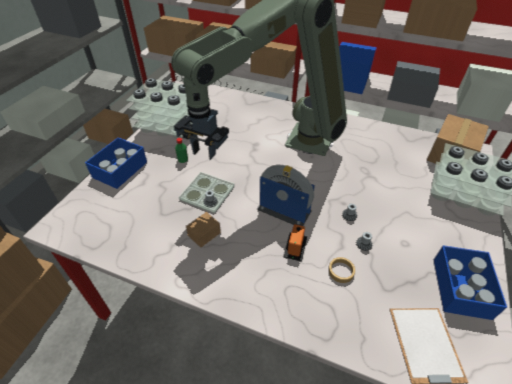

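```bash
python3 plan.py .5435 .3615 .36 .45 22
```

```text
[[-0.31, -2.83, -0.1, -1.3], [-0.25, -2.85, -0.11, -1.4], [-0.18, -2.84, -0.1, -1.3], [-0.12, -2.85, -0.11, -1.3], [-0.05, -2.86, -0.1, -1.4], [0.02, -2.85, -0.11, -1.3], [0.08, -2.85, -0.1, -1.3], [0.15, -2.85, -0.1, -1.4], [0.21, -2.84, -0.11, -1.3], [0.29, -2.84, -0.1, -1.3], [0.34, -2.83, -0.11, -1.4], [0.42, -2.82, -0.1, -1.3]]
[[0.48, -2.81, -0.11, -1.3], [0.54, -2.8, -0.1, -1.4], [0.61, -2.79, -0.1, -1.3], [0.68, -2.77, -0.11, -1.3], [0.73, -2.76, -0.1, -1.4], [0.81, -2.73, -0.11, -1.3], [0.86, -2.72, -0.1, -1.3], [0.93, -2.7, -0.11, -1.4], [0.99, -2.67, -0.1, -1.3], [1.06, -2.65, -0.1, -1.3]]
from [ 0.5739 -0.2653  0.3371] -0.062 n 22
```

Emit:
{"api": "play_rows", "payload": {"commands": [[-0.31,-2.83,-0.4,-1.3],[-0.25,-2.85,-0.4,-1.4],[-0.18,-2.84,-0.4,-1.3],[-0.12,-2.85,-0.4,-1.3],[-0.05,-2.86,-0.4,-1.4],[0.02,-2.85,-0.4,-1.3],[0.08,-2.85,0,-1.3],[0.15,-2.85,0,-1.4],[0.21,-2.84,0,-1.3],[0.29,-2.84,0,-1.3],[0.34,-2.83,0,-1.4],[0.42,-2.82,0,-1.3]], "jaw": 0}}

```text
time_s: 40.82
tool_pos: [0.5566, 0.0777, 0.3584]
tcp_rot: [-3.141, 0.004, 0.218]
force: [1.2, -0.3, -0.1]
finger_gap: 0.0912
```

Emit:
{"api": "play_rows", "payload": {"commands": [[0.48,-2.81,0,-1.3],[0.54,-2.8,0,-1.4],[0.61,-2.79,0,-1.3],[0.68,-2.77,0,-1.3],[0.73,-2.76,0,-1.4],[0.81,-2.73,0.5,-1.3],[0.86,-2.72,1,-1.3],[0.93,-2.7,2,-1.4],[0.99,-2.67,2,-1.3],[1.06,-2.65,2,-1.3],[0,0,2,0],[0,0,2,0]]}}

```text
time_s: 41.82
tool_pos: [0.5424, 0.3626, 0.2418]
tcp_rot: [3.141, 0.005, 0.452]
force: [0.7, 0.4, 0.1]
finger_gap: 0.0909
```

Emit:
{"api": "play_rows", "payload": {"commands": [[0,0,2,0],[0,0,0,0],[0,0,0,0],[0,0,0,0],[0,0,0,0]]}}

```text
time_s: 42.23
tool_pos: [0.5443, 0.3615, 0.2268]
tcp_rot: [-3.141, -0.002, 0.449]
force: [-0.3, -0.2, 0.6]
finger_gap: 0.0911
```

```bash
python3 ov.py pics/w14.png
```

```text
[0.5443 0.3615 0.2268] [-3.1414e+00 -2.2000e-03  4.4910e-01]
```

View pics/w14.png

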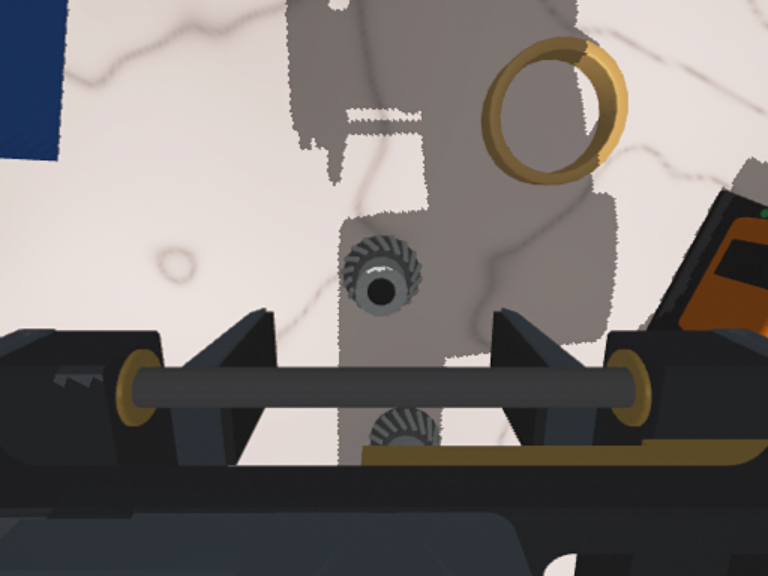

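```bash
python3 - <<'E'
from plan import *
ci=ctrl.camera_info('wrist'); q=p2w(ci,380.5/1.5-.2,290/1.5-.2,.055); print(q); plan(q[0],q[1],.1035,.449,6)
E
```

```text
[0.54363302 0.36346916 0.055     ]
[[0.0, -0.04, 2.06, 0.0], [0.01, -0.03, 2.06, 0.0], [0.0, -0.04, 2.05, 0.0], [0.0, -0.03, 2.06, 0.0], [0.01, -0.04, 2.06, 0.0], [0.0, -0.03, 2.06, 0.0]]
from [0.5443 0.3615 0.227 ] 0.449 n 6
```

Emit:
{"api": "play_rows", "payload": {"commands": [[0,-0.1,2.05,0],[0,-0.05,2.05,0],[0,0,2.05,0],[0,0,2.05,0],[0,0,2.05,0],[0,0,1.5,0],[0,0,0.5,0],[0,0,0,0],[0,0,0,0]]}}

```text
time_s: 43.03
tool_pos: [0.5438, 0.363, 0.1042]
tcp_rot: [-3.141, -0.002, 0.449]
force: [0.5, 0.6, -0.2]
finger_gap: 0.0913
```

Emit:
{"api": "play_rows", "payload": {"commands": [[0,0,0,0],[0,0,0,0],[0,0,0,0],[0,0,0,0],[0,0,0,0],[0,0,0,0],[0,0,0,0],[0,0,0,0],[0,0,0,0],[0,0,0,0],[0,0,0,0]], "jaw": 255, "grip_force": 25}}

```text
time_s: 43.95
tool_pos: [0.5432, 0.3627, 0.103]
tcp_rot: [3.141, 0.0, 0.449]
force: [0.0, 0.1, 0.3]
finger_gap: 0.0334
```

Emit:
{"api": "play_rows", "payload": {"commands": [[0,0,-1.5,0],[0,0,-2.5,0],[0,0,-3,0],[0,0,-3,0],[0,0,-3,0],[0,0,-3,0],[0,0,-3,0],[0,0,-3,0],[0,0,-3,0],[0,0,-3,0],[0,0,-1.5,0],[0,0,0,0]]}}

```text
time_s: 44.95
tool_pos: [0.5437, 0.3631, 0.4019]
tcp_rot: [-3.141, -0.007, 0.449]
force: [0.5, 0.4, -4.0]
finger_gap: 0.0333
```

```bash
python3 plan.py .57 -.346 .39 -.06 24
```

```text
[[-1.18, 2.71, 0.05, 1.2], [-1.13, 2.73, 0.05, 1.2], [-1.07, 2.76, 0.05, 1.2], [-1.02, 2.78, 0.05, 1.3], [-0.94, 2.8, 0.05, 1.2], [-0.9, 2.82, 0.05, 1.2], [-0.83, 2.83, 0.05, 1.2], [-0.77, 2.86, 0.05, 1.2], [-0.71, 2.87, 0.05, 1.2], [-0.65, 2.88, 0.05, 1.3], [-0.59, 2.9, 0.04, 1.2], [-0.52, 2.91, 0.05, 1.2]]
[[-0.47, 2.92, 0.05, 1.2], [-0.4, 2.93, 0.05, 1.2], [-0.34, 2.94, 0.05, 1.2], [-0.28, 2.94, 0.05, 1.3], [-0.21, 2.95, 0.05, 1.2], [-0.15, 2.95, 0.05, 1.2], [-0.09, 2.96, 0.05, 1.2], [-0.03, 2.95, 0.05, 1.2], [0.04, 2.96, 0.05, 1.2], [0.09, 2.96, 0.05, 1.3], [0.17, 2.95, 0.05, 1.2], [0.22, 2.95, 0.05, 1.2]]
from [0.5437 0.3631 0.4019] 0.449 n 24
```

Emit:
{"api": "play_rows", "payload": {"commands": [[-1.18,2.71,0.05,1.2],[-1.13,2.73,0.05,1.2],[-1.07,2.76,0.05,1.2],[-1.02,2.78,0.05,1.3],[-0.94,2.8,0.05,1.2],[-0.9,2.82,0.05,1.2],[-0.83,2.83,0.05,1.2],[-0.77,2.86,0.05,1.2],[-0.71,2.87,0.05,1.2],[-0.65,2.88,0.05,1.3],[-0.59,2.9,0.05,1.2],[-0.52,2.91,0.05,1.2]]}}

```text
time_s: 45.95
tool_pos: [0.5554, 0.0068, 0.3895]
tcp_rot: [-3.141, 0.004, 0.194]
force: [0.6, -0.8, -3.3]
finger_gap: 0.0335
```

Emit:
{"api": "play_rows", "payload": {"commands": [[-0.47,2.92,0.05,1.2],[-0.4,2.93,0.05,1.2],[-0.34,2.94,0.05,1.2],[-0.28,2.94,0.05,1.3],[-0.21,2.95,0.05,1.2],[-0.15,2.95,0.05,1.2],[-0.09,2.96,0.05,1.2],[-0.03,2.95,0.05,1.2],[0.04,2.96,0.05,1.2],[0.09,2.96,0.05,1.3],[0.17,2.95,0.05,1.2],[0.22,2.95,0.05,1.2]]}}

```text
time_s: 46.95
tool_pos: [0.5688, -0.3476, 0.3831]
tcp_rot: [-3.139, 0.004, -0.061]
force: [0.3, -0.6, -4.2]
finger_gap: 0.0335
```

Emit:
{"api": "play_rows", "payload": {"commands": [[0,0,2,0],[0,0,3,0],[0,0,3,0],[0,0,3,0],[0,0,3,0],[0,0,3,0],[0,0,2,0],[0,0,1,0],[0,0,0,0],[0,0,0,0],[0,0,0,0],[0,0,0,0]]}}

```text
time_s: 47.95
tool_pos: [0.5702, -0.3469, 0.1879]
tcp_rot: [3.14, -0.003, -0.06]
force: [0.1, -0.9, -4.2]
finger_gap: 0.0335
```

```bash
python3 plan.py .5697 -.3485 .125 -.06; python3 look.py 15
```

```text
[[-0.01, 0.05, 2.1, -0.0], [-0.01, 0.06, 2.09, -0.0], [-0.02, 0.05, 2.1, -0.0]]
from [ 0.5702 -0.3469  0.1879] -0.06 n 3
48.05 [ 0.5699 -0.3468  0.1877] [-0.6  0.3 -3.5]
```

View pics/scene15.png

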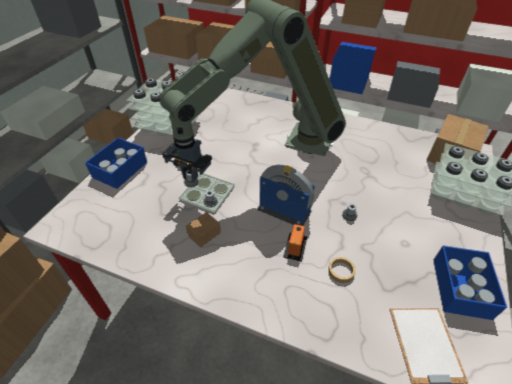

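Emit:
{"api": "play_rows", "payload": {"commands": [[0,0.05,2,0],[0,0.05,2,0],[0,0.05,2,0],[0,0,1,0],[0,0,0.5,0],[0,0,0.3,0],[0,0,0,0],[0,0,0,0],[0,0,0,0]]}}

```text
time_s: 48.8
tool_pos: [0.5699, -0.3483, 0.1094]
tcp_rot: [3.14, -0.002, -0.06]
force: [-0.4, -0.3, -2.7]
finger_gap: 0.0335
```

Emit:
{"api": "play_rows", "payload": {"commands": [[0,0,0.1,0],[0,0,0.1,0],[0,0,0,0],[0,0,0,0]]}}

```text
time_s: 49.13
tool_pos: [0.5697, -0.3482, 0.107]
tcp_rot: [3.141, -0.001, -0.06]
force: [-0.3, -0.2, 0.4]
finger_gap: 0.0336
```

Emit:
{"api": "play_rows", "payload": {"commands": [[0,0,0.05,0],[0,0,0,0],[0,0,0,0]]}}

```text
time_s: 49.38
tool_pos: [0.5697, -0.3482, 0.107]
tcp_rot: [3.141, -0.002, -0.06]
force: [-0.9, 0.6, 5.1]
finger_gap: 0.033
```

Emit:
{"api": "play_rows", "payload": {"commands": [[0,0,0,0],[0,0,0,0],[0,0,0,0],[0,0,0,0],[0,0,0,0],[0,0,0,0],[0,0,0,0]], "jaw": 90}}

```text
time_s: 49.97
tool_pos: [0.5693, -0.348, 0.1054]
tcp_rot: [-3.142, 0.0, -0.06]
force: [0.5, 0.4, -0.7]
finger_gap: 0.059
```

Emit:
{"api": "play_rows", "payload": {"commands": [[0,0,-1,0],[0,0,-2.5,0],[0,0,-3,0],[0,0,-3,0],[0,0,-3,0],[0,0,-3,0],[0,0,-3,0],[0,0,-3,0],[0,0,-3,0],[0,0,-1.5,0],[0,0,0,0],[0,0,0,0]]}}

```text
time_s: 50.97
tool_pos: [0.5692, -0.3479, 0.3666]
tcp_rot: [3.141, -0.002, -0.06]
force: [0.2, -0.2, -0.1]
finger_gap: 0.0591
```

```bash
python3 look.py 16; python3 - <<'E'
from h import *
im=cv2.imread('pics/top16.png')[:,:,::-1]; crop('pics/t16.png',im,120,140,400,290,2.8)
im=cv2.imread('pics/scene16.png')[:,:,::-1]; crop('pics/s16.png',im,170,140,390,300,3.6)
E
python3 plan.py .4228 .285 .375 .3 22
```

```text
51.0667 [ 0.5688 -0.3476  0.3639] [ 0.2 -0.  -0.5]
[[-0.84, -2.83, -0.05, -0.9], [-0.79, -2.84, -0.05, -1.0], [-0.74, -2.86, -0.05, -0.9], [-0.69, -2.87, -0.05, -1.0], [-0.65, -2.88, -0.05, -0.9], [-0.6, -2.89, -0.05, -0.9], [-0.56, -2.9, -0.05, -1.0], [-0.5, -2.9, -0.05, -0.9], [-0.46, -2.92, -0.06, -0.9], [-0.41, -2.92, -0.05, -1.0], [-0.36, -2.93, -0.05, -0.9], [-0.32, -2.93, -0.05, -1.0]]
[[-0.27, -2.94, -0.05, -0.9], [-0.21, -2.95, -0.05, -0.9], [-0.18, -2.94, -0.05, -1.0], [-0.12, -2.95, -0.05, -0.9], [-0.07, -2.95, -0.05, -0.9], [-0.03, -2.95, -0.05, -1.0], [0.02, -2.95, -0.05, -0.9], [0.07, -2.95, -0.05, -1.0], [0.13, -2.95, -0.05, -0.9], [0.16, -2.95, -0.05, -0.9]]
from [ 0.5688 -0.3476  0.3639] -0.06 n 22
```

View pics/t16.png

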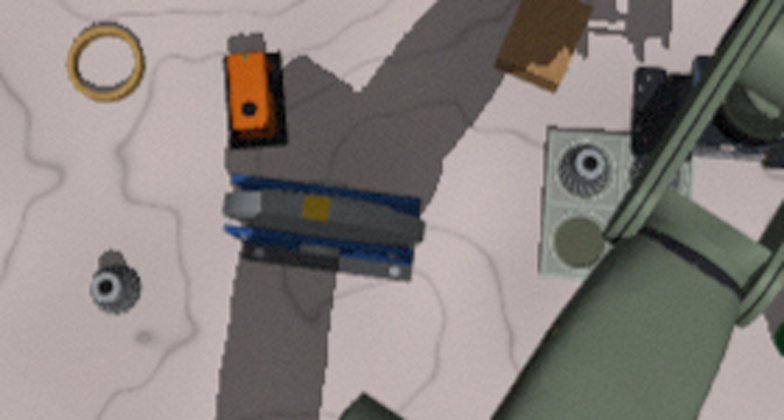

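View pics/s16.png

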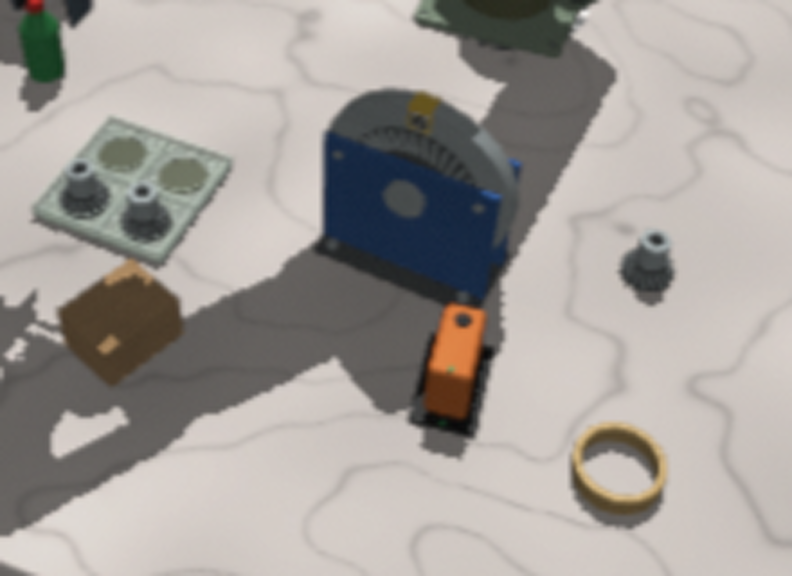

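Both packed pinions stand spigot up; the third is unmoved at its original place. Go for it.

Emit:
{"api": "play_rows", "payload": {"commands": [[-0.84,-2.83,-0.3,-0.9],[-0.79,-2.84,-0.3,-1.0],[-0.74,-2.86,-0.1,-0.9],[-0.69,-2.87,0,-1.0],[-0.65,-2.88,0,-0.9],[-0.6,-2.89,0,-0.9],[-0.56,-2.9,0,-1.0],[-0.5,-2.9,0,-0.9],[-0.46,-2.92,0,-0.9],[-0.41,-2.92,0,-1.0],[-0.36,-2.93,0,-0.9],[-0.32,-2.93,0,-1.0]], "jaw": 0}}

```text
time_s: 52.07
tool_pos: [0.4885, -0.0016, 0.3706]
tcp_rot: [-3.141, 0.004, 0.138]
force: [0.7, 0.4, 0.6]
finger_gap: 0.0918
```

Emit:
{"api": "play_rows", "payload": {"commands": [[-0.27,-2.94,0,-0.9],[-0.21,-2.95,0,-0.9],[-0.18,-2.94,0,-1.0],[-0.12,-2.95,0,-0.9],[-0.07,-2.95,0,-0.9],[-0.03,-2.95,0,-1.0],[0.02,-2.95,1,-0.9],[0.07,-2.95,2,-1.0],[0.13,-2.95,2,-0.9],[0.16,-2.95,2,-0.9],[0,0,2,0],[0,0,2,0]]}}

```text
time_s: 53.07
tool_pos: [0.4218, 0.2857, 0.2596]
tcp_rot: [3.141, 0.004, 0.302]
force: [0.0, -0.0, -0.2]
finger_gap: 0.0913
```

Emit:
{"api": "play_rows", "payload": {"commands": [[0,0,2,0],[0,0,1,0],[0,0,0,0],[0,0,0,0],[0,0,0,0]]}}

```text
time_s: 53.48
tool_pos: [0.4238, 0.2848, 0.2332]
tcp_rot: [-3.141, -0.001, 0.299]
force: [-0.3, -0.3, 0.5]
finger_gap: 0.0912
```

```bash
python3 ov.py pics/w17.png
```

```text
[0.4238 0.2848 0.2332] [-3.1413e+00 -1.3000e-03  2.9900e-01]
```

View pics/w17.png

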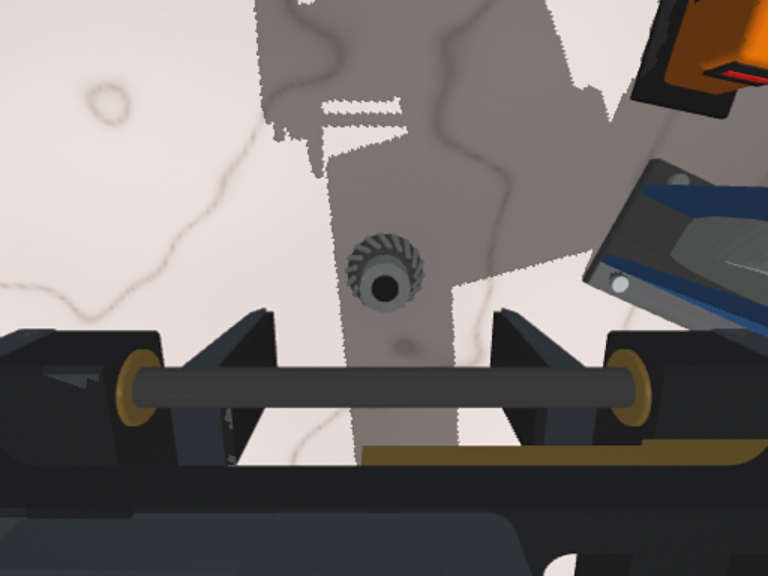

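```bash
python3 - <<'E'
from plan import *
ci=ctrl.camera_info('wrist'); q=p2w(ci,384.5/1.5-.2,286.5/1.5-.2,.055); print(q); plan(q[0],q[1],.1035,.299,6)
E
```

```text
[0.42476826 0.2846019  0.055     ]
[[0.01, 0.01, 2.17, -0.0], [0.02, 0.01, 2.17, -0.0], [0.01, 0.01, 2.16, -0.0], [0.01, 0.0, 2.17, -0.0], [0.01, 0.01, 2.17, -0.0], [0.02, 0.01, 2.17, -0.0]]
from [0.4239 0.2849 0.2336] 0.299 n 6
```

Emit:
{"api": "play_rows", "payload": {"commands": [[0.05,0.05,2.17,0],[0,0,2.17,0],[0,0,2.17,0],[0,0,2.17,0],[0,0,2.17,0],[0,0,1.6,0],[0,0,0.5,0],[0,0,0,0],[0,0,0,0]]}}

```text
time_s: 54.28
tool_pos: [0.4247, 0.2847, 0.104]
tcp_rot: [-3.141, -0.002, 0.299]
force: [0.6, -0.2, 0.1]
finger_gap: 0.0913
```

Emit:
{"api": "play_rows", "payload": {"commands": [[0,0,0,0],[0,0,0,0],[0,0,0,0],[0,0,0,0],[0,0,0,0],[0,0,0,0],[0,0,0,0],[0,0,0,0],[0,0,0,0],[0,0,0,0],[0,0,0,0]], "jaw": 255, "grip_force": 25}}

```text
time_s: 55.2
tool_pos: [0.4239, 0.2842, 0.103]
tcp_rot: [3.141, 0.0, 0.299]
force: [0.3, -0.2, -0.3]
finger_gap: 0.0335
```

Emit:
{"api": "play_rows", "payload": {"commands": [[0,0,-1.5,0],[0,0,-2.5,0],[0,0,-3,0],[0,0,-3,0],[0,0,-3,0],[0,0,-3,0],[0,0,-3,0],[0,0,-3,0],[0,0,-3,0],[0,0,-3,0],[0,0,-1.5,0],[0,0,0,0]]}}

```text
time_s: 56.2
tool_pos: [0.4246, 0.2848, 0.4012]
tcp_rot: [-3.14, -0.007, 0.299]
force: [0.1, 0.5, -3.5]
finger_gap: 0.0336
```

```bash
python3 plan.py .489 -.26 .395 -.06 20
```

```text
[[-0.5, 2.7, 0.03, 1.0], [-0.44, 2.7, 0.03, 1.1], [-0.4, 2.72, 0.03, 1.0], [-0.35, 2.72, 0.03, 1.0], [-0.3, 2.73, 0.04, 1.0], [-0.26, 2.73, 0.03, 1.1], [-0.2, 2.73, 0.03, 1.0], [-0.15, 2.74, 0.03, 1.0], [-0.11, 2.74, 0.03, 1.1], [-0.05, 2.75, 0.03, 1.0], [-0.0, 2.74, 0.03, 1.0], [0.04, 2.74, 0.03, 1.1]]
[[0.09, 2.74, 0.03, 1.0], [0.15, 2.74, 0.04, 1.0], [0.19, 2.74, 0.03, 1.0], [0.24, 2.73, 0.03, 1.1], [0.29, 2.73, 0.03, 1.0], [0.34, 2.72, 0.03, 1.0], [0.38, 2.72, 0.03, 1.1], [0.44, 2.71, 0.03, 1.0]]
from [0.4246 0.2848 0.4012] 0.299 n 20
```

Emit:
{"api": "play_rows", "payload": {"commands": [[-0.5,2.7,0.03,1.0],[-0.44,2.7,0.03,1.1],[-0.4,2.72,0.03,1.0],[-0.35,2.72,0.03,1.0],[-0.3,2.73,0.04,1.0],[-0.26,2.73,0.03,1.1],[-0.2,2.73,0.03,1.0],[-0.15,2.74,0.03,1.0],[-0.11,2.74,0.03,1.1],[-0.05,2.75,0.03,1.0],[0,2.74,0.03,1.0],[0.04,2.74,0.03,1.1]]}}

```text
time_s: 57.2
tool_pos: [0.4617, -0.0438, 0.392]
tcp_rot: [-3.141, 0.004, 0.082]
force: [-0.1, 1.0, -2.8]
finger_gap: 0.0335
```

Emit:
{"api": "play_rows", "payload": {"commands": [[0.09,2.74,0.03,1.0],[0.15,2.74,0.04,1.0],[0.19,2.74,0.03,1.0],[0.24,2.73,0.03,1.1],[0.29,2.73,0.03,1.0],[0.34,2.72,0.03,1.0],[0.38,2.72,0.03,1.1],[0.44,2.71,0.03,1.0],[0,0,2,0],[0,0,3,0],[0,0,3,0],[0,0,3,0]]}}

```text
time_s: 58.2
tool_pos: [0.4871, -0.2602, 0.2782]
tcp_rot: [-3.14, 0.003, -0.061]
force: [0.9, -0.3, -4.4]
finger_gap: 0.0339
```

Emit:
{"api": "play_rows", "payload": {"commands": [[0,0,3,0],[0,0,3,0],[0,0,2,0],[0,0,1,0],[0,0,0,0],[0,0,0,0],[0,0,0,0],[0,0,0,0]]}}

```text
time_s: 58.87
tool_pos: [0.4891, -0.2609, 0.1934]
tcp_rot: [3.14, -0.003, -0.06]
force: [0.9, -0.6, -3.3]
finger_gap: 0.0333
```

```bash
python3 ov.py pics/w18.png;  python3 plan.py .490 -.2605 .127 -.06
```

```text
[ 0.4891 -0.2609  0.1934] [ 3.1401e+00 -3.0000e-03 -6.0200e-02]
[[0.03, -0.02, 2.21, -0.0], [0.04, -0.01, 2.21, -0.0], [0.03, -0.02, 2.21, -0.0]]
from [ 0.4889 -0.2609  0.1933] -0.06 n 3
```

View pics/w18.png

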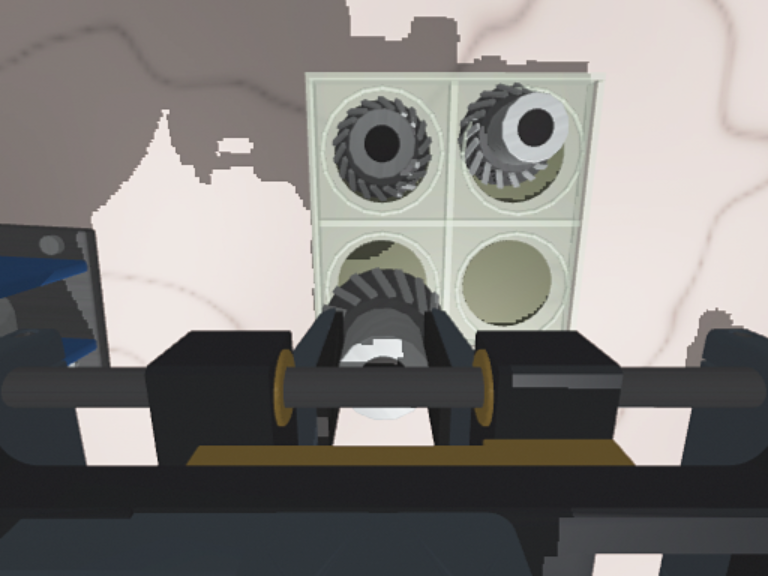

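```bash
python3 - <<'E'
from h import *
ci=ctrl.camera_info('wrist')
im=cv2.imread('pics/last_raw.png')[:,:,::-1]; crop('pics/w18z.png',im,200,40,410,230,3.5)
for n,p in (('TL',(.5745,-.2645)),('TR',(.5697,-.349))):
    print(n,w2p(ci,[[*p,.004],[*p,.059]])*1.5)
print(p2w(ci,535/1.5,127/1.5,.059),p2w(ci,381.5/1.5,143/1.5,.059))
E
```

```text
TL [[380.19375486 151.36538114]
 [379.74450559 144.84744811]]
TR [[514.63030883 150.94794758]
 [547.18743827 144.33074801]]
[ 0.57834947 -0.34261829  0.059     ] [ 0.57533261 -0.2654391   0.059     ]
```

View pics/w18z.png

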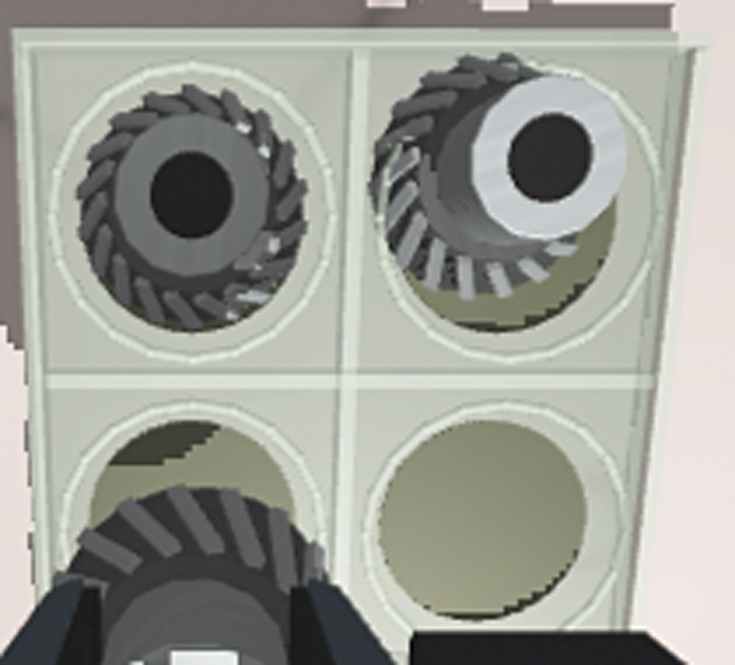

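Emit:
{"api": "play_rows", "payload": {"commands": [[0.03,0,2.2,0],[0.03,0,2.2,0],[0.03,0,2.1,0],[0,0,1,0],[0,0,0.5,0],[0,0,0.3,0],[0,0,0,0],[0,0,0,0],[0,0,0,0]]}}

```text
time_s: 59.67
tool_pos: [0.4898, -0.261, 0.11]
tcp_rot: [3.14, -0.002, -0.06]
force: [0.6, 0.3, -4.3]
finger_gap: 0.0338
```

Emit:
{"api": "play_rows", "payload": {"commands": [[0,0,0.1,0],[0,0,0,0],[0,0,0,0]]}}

```text
time_s: 59.92
tool_pos: [0.4893, -0.2607, 0.1082]
tcp_rot: [3.141, -0.001, -0.06]
force: [0.2, 0.8, -2.7]
finger_gap: 0.0338
```

Emit:
{"api": "play_rows", "payload": {"commands": [[0,0,0.1,0],[0,0,0.05,0],[0,0,0,0],[0,0,0,0]]}}

```text
time_s: 60.25
tool_pos: [0.4894, -0.2607, 0.107]
tcp_rot: [3.141, -0.001, -0.06]
force: [-1.1, 1.4, 2.7]
finger_gap: 0.0337
```

Emit:
{"api": "play_rows", "payload": {"commands": [[0,0,0.05,0],[0,0,0,0],[0,0,0,0]]}}

```text
time_s: 60.5
tool_pos: [0.4894, -0.2607, 0.1069]
tcp_rot: [3.141, -0.001, -0.06]
force: [-1.6, 1.1, 7.0]
finger_gap: 0.0339
```

Emit:
{"api": "play_rows", "payload": {"commands": [[0,0,0,0],[0,0,0,0],[0,0,0,0],[0,0,0,0],[0,0,0,0],[0,0,0,0],[0,0,0,0]], "jaw": 90}}

```text
time_s: 61.08
tool_pos: [0.4892, -0.2606, 0.1057]
tcp_rot: [3.142, 0.0, -0.06]
force: [0.2, -0.1, -0.0]
finger_gap: 0.0589
```

Emit:
{"api": "play_rows", "payload": {"commands": [[0,0,-1,0],[0,0,-2.5,0],[0,0,-3,0],[0,0,-3,0],[0,0,-3,0],[-1,1,-3,0],[-1,1,-3,0],[-2,1,-1,0],[-2,1,0,0],[-2,0,0,0],[0,0,0,0],[0,0,0,0]]}}

```text
time_s: 62.08
tool_pos: [0.4064, -0.2957, 0.3018]
tcp_rot: [3.141, -0.001, -0.062]
force: [-0.2, -0.6, -0.4]
finger_gap: 0.0588
```

Emit:
{"api": "play_rows", "payload": {"commands": [[0,0,0,0],[0,0,0,0],[0,0,0,0]]}}

```text
time_s: 62.33
tool_pos: [0.4077, -0.2956, 0.3007]
tcp_rot: [-3.142, -0.0, -0.059]
force: [-0.0, -0.5, 0.5]
finger_gap: 0.0593
```

```bash
python3 ov.py pics/w19.png;python3 look.py 19; python3 - <<'E'
from h import *
im=cv2.imread('pics/last_raw.png')[:,:,::-1]; crop('pics/w19z.png',im,160,10,360,210,3.5)
im=cv2.imread('pics/scene19.png')[:,:,::-1]; crop('pics/s19.png',im,170,140,390,300,3.6)
E
```

```text
[ 0.4077 -0.2956  0.3007] [-3.1415e+00 -1.0000e-04 -5.9400e-02]
62.4833 [ 0.4074 -0.2956  0.3006] [0.1 0.  0.2]
```

View pics/w19z.png

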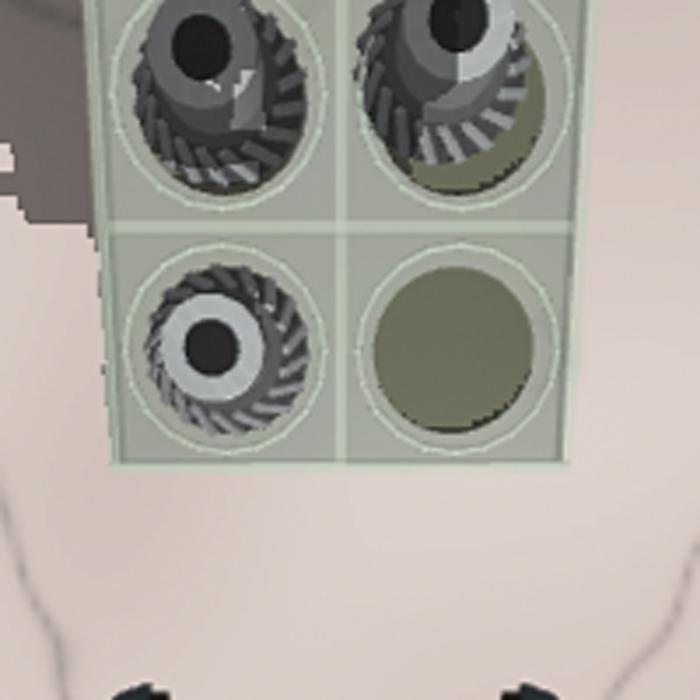

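View pics/s19.png

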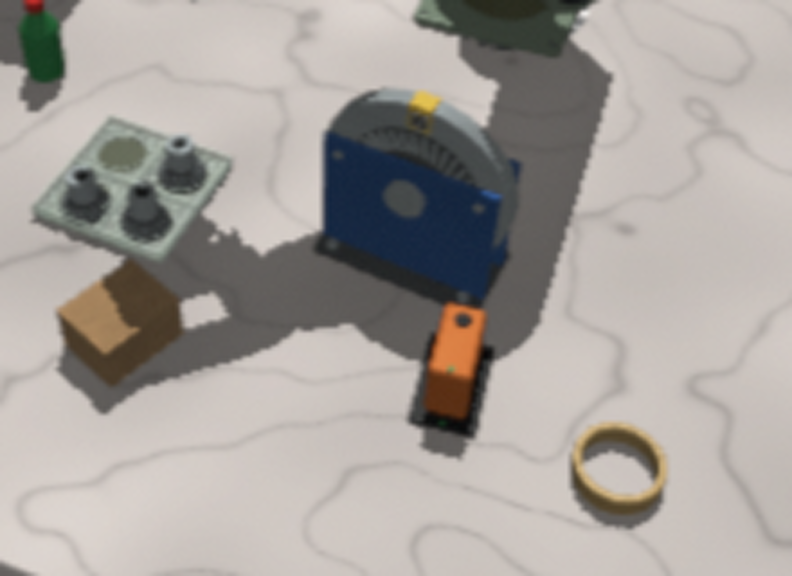

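```bash
python3 - <<'E'
from plan import *
ci=ctrl.camera_info('wrist'); print(p2w(ci,290.5,14.8,.059))
s=plan(.578,-.343,.21,-.06,7)
E
```

```text
[ 0.57850794 -0.34242256  0.059     ]
[[2.47, 0.53, 1.29, 0.0], [2.48, 0.53, 1.3, 0.0], [2.47, 0.53, 1.29, 0.0], [2.47, 0.54, 1.3, 0.0], [2.47, 0.53, 1.29, 0.0], [2.48, 0.53, 1.3, 0.0], [2.47, 0.53, 1.29, 0.0]]
from [ 0.4074 -0.2956  0.3006] -0.06 n 7
```

Emit:
{"api": "play_rows", "payload": {"commands": [[2.48,0.53,1.3,0],[2.48,0.53,1.3,0],[2.48,0.53,1.3,0],[2.48,0.53,1.3,0],[2.48,0.53,1.3,0],[2.48,0.53,1.3,0],[2.48,0.53,1.3,0],[0,0,0,0],[0,0,0,0],[0,0,0,0],[0,0,0,0]]}}

```text
time_s: 63.4
tool_pos: [0.5774, -0.3431, 0.2107]
tcp_rot: [3.141, -0.0, -0.06]
force: [0.8, -0.3, 0.1]
finger_gap: 0.0587
```

```bash
python3 ov.py pics/w20.png;  python3 plan.py .5785 -.3425 .108 -.06 6
```

```text
[ 0.5774 -0.3431  0.2107] [ 3.1411e+00 -4.0000e-04 -6.0400e-02]
[[0.02, -0.01, 1.72, -0.0], [0.02, -0.01, 1.71, -0.0], [0.01, -0.02, 1.72, -0.0], [0.02, -0.01, 1.72, -0.0], [0.02, -0.01, 1.71, -0.0], [0.02, -0.01, 1.72, -0.0]]
from [ 0.5774 -0.3432  0.211 ] -0.061 n 6
```

View pics/w20.png

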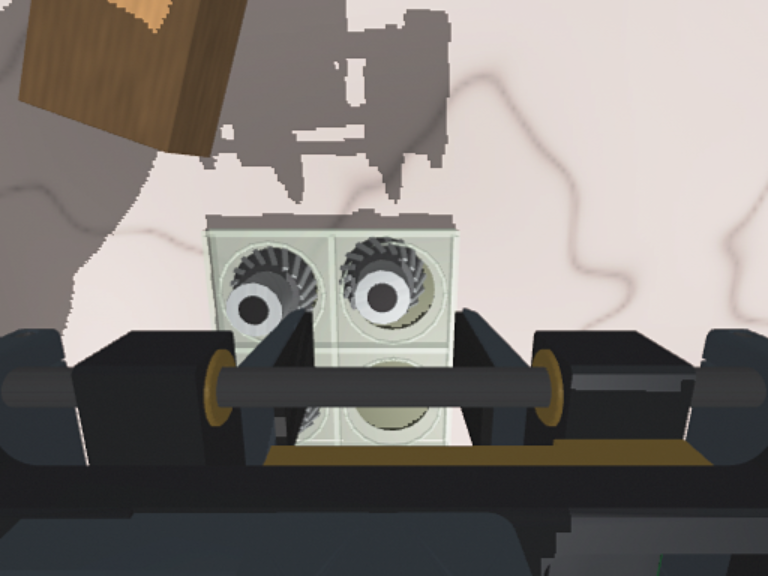

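Emit:
{"api": "play_rows", "payload": {"commands": [[0.05,-0.05,1.72,0],[0.03,0,1.72,0],[0,0,1.72,0],[0,0,1.72,0],[0,0,1.72,0],[0,0,1.0,0],[0,0,0.6,0],[0,0,0,0],[0,0,0,0]]}}

```text
time_s: 64.2
tool_pos: [0.579, -0.343, 0.1087]
tcp_rot: [3.141, -0.001, -0.06]
force: [0.9, -0.1, 0.8]
finger_gap: 0.0592
```

Emit:
{"api": "play_rows", "payload": {"commands": [[0,0,0,0],[0,0,0,0],[0,0,0,0],[0,0,0,0],[0,0,0,0],[0,0,0,0],[0,0,0,0],[0,0,0,0]], "jaw": 255, "grip_force": 20}}

```text
time_s: 64.87
tool_pos: [0.5791, -0.3427, 0.1085]
tcp_rot: [3.141, -0.001, -0.06]
force: [-0.2, 0.8, 5.8]
finger_gap: 0.0339
```

Emit:
{"api": "play_rows", "payload": {"commands": [[0,0,-0.5,0],[0,0,-1,0],[0,0,-0.5,0],[0,0,0,0],[0,0,0,0],[0,0,0,0]]}}

```text
time_s: 65.37
tool_pos: [0.5786, -0.3427, 0.1276]
tcp_rot: [-3.141, 0.001, -0.06]
force: [-0.2, -0.2, -3.3]
finger_gap: 0.0336
```

```bash
python3 plan.py .5697 -.349 .127 -.06 2
```

```text
[[-0.42, 0.34, 0.03, -0.0], [-0.43, 0.35, 0.03, -0.0]]
from [ 0.5786 -0.3427  0.1276] -0.06 n 2
```

Emit:
{"api": "play_rows", "payload": {"commands": [[-0.42,0.34,0,0],[-0.43,0.35,0,0],[0,0,0.5,0],[0,0,0.7,0],[0,0,0.4,0],[0,0,0.1,0],[0,0,0,0],[0,0,0,0],[0,0,0,0]]}}

```text
time_s: 66.12
tool_pos: [0.5702, -0.3491, 0.1111]
tcp_rot: [3.141, -0.001, -0.06]
force: [0.1, 0.4, -3.0]
finger_gap: 0.0335
```

Emit:
{"api": "play_rows", "payload": {"commands": [[0,0,0.1,0],[0,0,0.1,0],[0,0,0,0],[0,0,0,0]]}}

```text
time_s: 66.45
tool_pos: [0.5699, -0.3491, 0.1088]
tcp_rot: [3.142, 0.0, -0.06]
force: [0.7, 0.4, -3.1]
finger_gap: 0.0335
```

Emit:
{"api": "play_rows", "payload": {"commands": [[0,0,0.08,0],[0,0,0,0],[0,0,0,0]]}}

```text
time_s: 66.7
tool_pos: [0.57, -0.3492, 0.1085]
tcp_rot: [3.141, -0.0, -0.06]
force: [-0.6, -0.7, -0.6]
finger_gap: 0.0336
```

Emit:
{"api": "play_rows", "payload": {"commands": [[0,0,0.06,0],[0,0,0,0],[0,0,0,0]]}}

```text
time_s: 66.95
tool_pos: [0.57, -0.3492, 0.1084]
tcp_rot: [3.141, -0.001, -0.06]
force: [-2.2, 2.0, 6.0]
finger_gap: 0.0334
```

Contact; release and withdraw.

Emit:
{"api": "play_rows", "payload": {"commands": [[0,0,0,0],[0,0,0,0],[0,0,0,0],[0,0,0,0],[0,0,0,0],[0,0,0,0],[0,0,0,0]], "jaw": 90}}

```text
time_s: 67.53
tool_pos: [0.5699, -0.3492, 0.1073]
tcp_rot: [3.142, 0.0, -0.06]
force: [0.0, 0.3, 0.2]
finger_gap: 0.0592
```

Emit:
{"api": "play_rows", "payload": {"commands": [[0,0,-1,0],[0,0,-2.5,0],[0,0,-3,0],[0,0,-3,0],[0,0,-3,0],[-2,0,-3,0],[-3,0,-3,0],[-3,0,-1,0],[-3,0,0,0],[-1,0,0,0],[0,0,0,0],[0,0,0,0]]}}

```text
time_s: 68.53
tool_pos: [0.451, -0.3421, 0.3025]
tcp_rot: [3.141, -0.002, -0.061]
force: [0.5, -0.4, 0.1]
finger_gap: 0.059
```

Emit:
{"api": "play_rows", "payload": {"commands": [[0,0,0,0],[0,0,0,0],[0,0,0,0]]}}

```text
time_s: 68.78
tool_pos: [0.4517, -0.342, 0.3012]
tcp_rot: [-3.141, 0.001, -0.059]
force: [0.2, 0.1, 0.2]
finger_gap: 0.0591
```

```bash
python3 ov.py pics/w21.png;python3 look.py 21; python3 - <<'E'
from h import *
im=cv2.imread('pics/scene21.png')[:,:,::-1]; crop('pics/s21.png',im,170,140,390,300,3.6)
E
```

```text
[ 0.4517 -0.342   0.3012] [-3.1411e+00  6.0000e-04 -5.9400e-02]
68.9333 [ 0.4513 -0.3419  0.3014] [0.2 0.6 0.1]
```

View pics/w21.png

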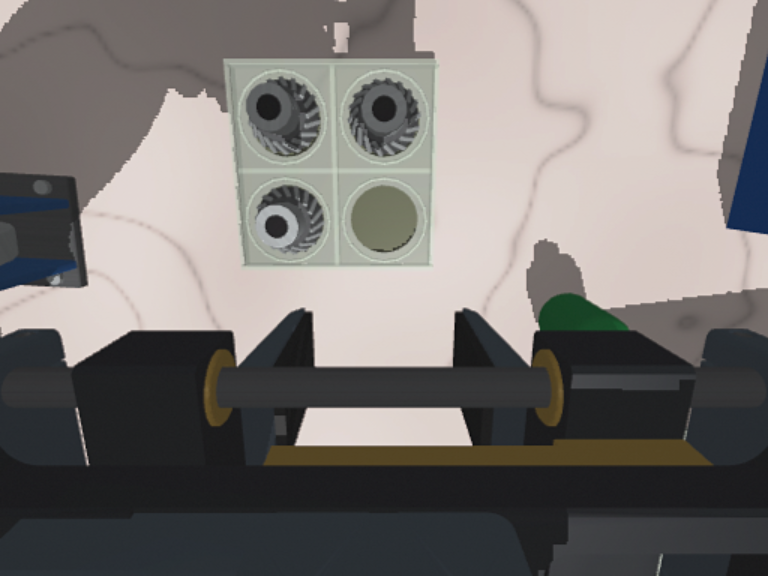

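View pics/s21.png

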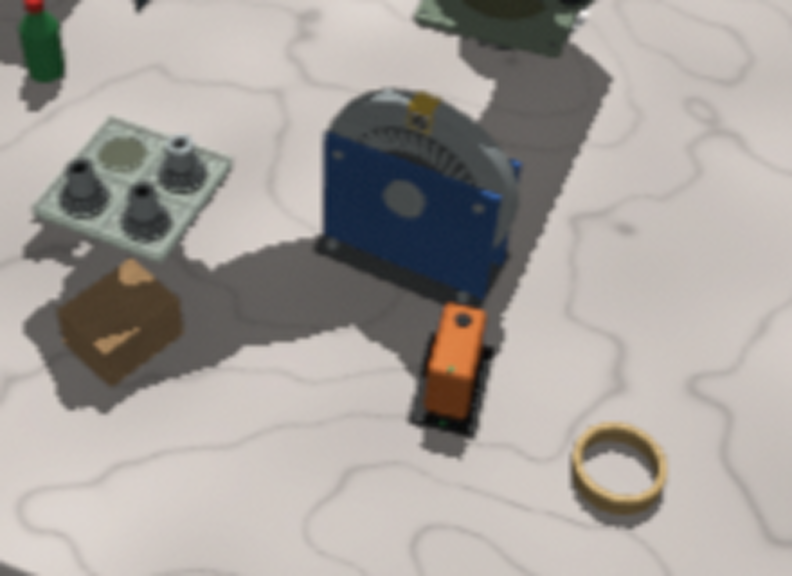

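View pics/top21.png

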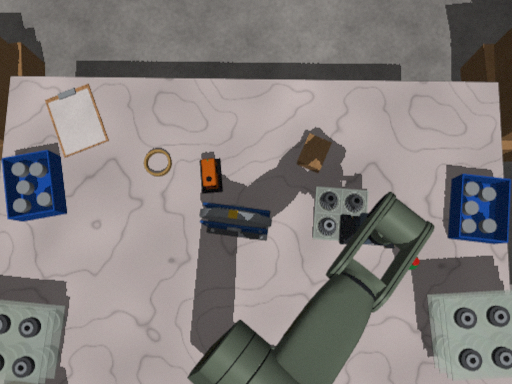

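```bash
python3 -c "
from cell import ctrl
print(ctrl.hand_in()); print(ctrl.get_obs()['time_s'])"
```

```text
the job is handed in; nothing more can be done
None
the job is handed in; nothing more can be done
```

The job is done and handed in at about 69 s of the 210 s allowed; the hand-in gave no verdict.

- **Ring gear:** I turned it by pinching the rim until the label stood at the top. The wrist picture put the label at -0.3°, and it was still there in the last scene pictures.
- **Scan:** I held the scanner steady in front of the label for about 2 s, then about 1.5 s more shifted 2 mm sideways. By tool pose, the focus point was within about 1 mm of where I had measured the label. My camera estimates of the stand disagreed by 2–4 mm sideways, so I added the second hold.
- **Scanner return:** It stands upright on its pad. The picture put its centre within about 1 mm of the pad's.
- **Pinions:** There were three, and each now stands flat, spigot up, in its own pocket. The one in the far right pocket had slid about 1 cm inside its pocket after I placed it (probably the announced knock), so I gripped it again and recentred it.
- **Bystanders:** The oil bottle, carton and tape looked unmoved in the final pictures, and the arm was clear of everything. The highest force I saw reported was 7 N.

No check failed.

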